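Hang the heel patterns in chains on the rack

ROBOT

A 6-joint arm with a two-finger parallel gripper is mounted at the origin on a cart in front of the work surface, level with it; the furniture and walls round the work are solid. World frame = base frame: x ahead of the robot, y to its left, z up, the work surface at z = 0. Lengths are in mm, angles in rad, forces in N, time in s.
With the tool pointing down it reaches from about 350 to 775 mm from the base axis. Payload 7.3 kg.
Tool frame: the origin (TCP) lies midway between the tips of the shut fingers; the grasp point (between the pads) lies 19 mm behind it; z points along the fingers, y is the line along which they close (so a half turn about z gives the same grasp; the last joint's range is limited). The gripper opens to 92 mm and grips with 3 to 60 N. Pads are 19 mm wide; open, the fingers measure 130 mm over their backs; the gripper's body (75 mm by 190 mm) begins 47 mm behind the grasp point.
Start: joints at [1.089, 0.342, 1.524, -0, 1.275, -0.146], TCP at [172.986, 495.702, 226.741] pointing down, gripper open.
Joint ranges: [-2.53, 2.53], [-0.77, 2.02], [0.04, 2.7], [-1, 4.14], [0.28, 2.66], [-3.11, 3.11]. Speed limits (rad/s): [2.57, 2.57, 3.14, 3.14, 3.14, 3.14].

INTERFACE

Orientations are given as [roll, pitch, yaw] about the fixed x, y, z axes, in that order (R = Rz(yaw) Ry(pitch) Rx(roll)).
In Python, from plant import readout, vision, order, models gives the robot as it stands. The module is installed in compiled form; this text tells all that it offers.
- The arm moves only by the tool step_arm, never from a script. Its argument "series" is text: rows parted by semicolons, each of 7 numbers parted by spaces: the gripper's target within -1 to 1 (shut at 1, half-way at 0, fully open at -1), then the shift along the tool's x, y, z each as a share of 80 mm, from -1 to 1, then the turn, a rotation vector about the tool's x, y, z each as a share of 2 pi rad, from -1 to 1. In form: jaw x y z ax ay az; .... A call has 1 to 20 rows; each row is the pose to reach, as a shift and turn from the pose commanded when the call began, along the tool's axes at that moment, turning the shorter way round; what a row does not reach only later rows make up. A row lasts 1/10 s, in which the tool goes at most 50 mm and 8.59 degrees, less where a joint would pass 70% of its speed; a pose out of reach is approached as far as the arm can. A call with a number of a shift or a turn outside -1 to 1 is refused whole. A call with a gripper value outside its range is refused whole. The fingers move at their own pace and stop on an object; the grip force is fixed at half the most. Time passes only in rows, so rows that repeat a pose let the fingers close. It gives the time, the measured TCP pose, the force, the opening and the grip force at its end, in the units of the state.
- readout.get_obs(): the state, without advancing time (a new reading comes with each control period).
- vision.capture(name): name is "side" or "top"; returns a dict with "frame" (384x512x3 uint8, red, green, blue), "depth" (384x512 float32, mm along the optical axis (not along the pixel's ray), 0 where there is no reading), "fovy" (degrees; the focal length in pixels is half the picture's height over the tangent of half this angle, whatever the lens; pixels are square), "cx", "cy" (the principal point, pixels), "rvec" (rotation vector, rad) and "tvec" (3), from world to camera coordinates, as OpenCV has them. Camera axes: x right, y down, z forward; pixel columns grow to the right and rows downward; lengths in mm; the calibration is good to about 2 mm. A picture is of the moment at which its call begins.
- order.close_job(): hands the job in; it is judged then, once.
Trained networks look in a picture, given as the dict that the camera call returned (one of the last four; its "shot" number tells which), for a name from the list of things; names that differ only in an ending like _2 or _b are one class to them, and where a whole thing is asked for, a point or a joint stands for the part that bears it (a point fixed in the world has none). Each returns a list of dicts, best first, with "p" (0 to 1); they miss things now and then, are a little off and sometimes report something else, mostly with a low value. They report only what shows in the picture. A call takes as long as a camera call. They do not tell look-alikes from the thing itself.
- models.look_for(picture, thing): "position" ([column, row] in pixels, amid what is visible of it).
- models.pinpoint(picture, thing): "position" ([column, row] in pixels: a listed point, or the origin of a listed thing).
The state is a dict: "time": time; "joint_positions": joint angles; "dq": joint speeds; "tau": joint torques, N m; "tool_pos": TCP position; "tcp_rot": TCP orientation; "contact_force": force on the tool from outside, world axes, zero at the start; "moment": the same for the moment, N m; "grip_width": finger opening in mm; "finger_force": force on a finger pad.
Only numpy, scipy, OpenCV 4.12 (cv2) and the standard library are available. Lean on these libraries where they do the work, as an engineer would, in place of code of your own. Each camera call takes 0.05 s, during which the arm holds its last target. There are 200 camera calls.

TASK

Put the heel patterns away on the hanging rack: first take the three steel hangers out of the divided bin and hang them by their hooks on the rack's bar, one in each bay between the collars and posts. Then take each wooden heel pattern there is from the bin and hang it by its hook from the lower loop of a hanger, no more than one to a hanger, so that everything hangs freely and still. Leave the tack tin, the wax and the awl where they are.

Things in the scene. Friction and masses are not known exactly. Their poses are not given: they have to be found in the camera images.
- rack: hanging rack, fixed: 10 mm steel bar along its y axis, axis 320 mm above the bench, between two 16 mm posts at y +-170 mm; two 18 mm collars on the bar at y +-52 mm part it into three bays, each about 105 mm wide. Origin on the bench under the middle of the bar; z up, x from the front (robot side) to the back
- bin: low wooden bin 62 x 348 x 38 mm, fixed, six pockets along its y axis, 57 mm apart (each 51 mm wide, 11.6 mm in x; floor 8 mm, rim 38 mm above the bench). Hangers and patterns stand upright in them in any order, tab to the front (-x of the bin), leaning up to 0.1 rad; draw them 40 mm straight up. Origin on the bench at its centre
- bay_1 (a point): middle of the left bay (seen from the robot), on the axis of the rack's bar; axes as the rack. A hanger rests properly when its origin lies on this axis
- bay_2 (a point): middle of the middle bay (seen from the robot), on the axis of the rack's bar; axes as the rack. A hanger rests properly when its origin lies on this axis
- bay_3 (a point): middle of the right bay (seen from the robot), on the axis of the rack's bar; axes as the rack. A hanger rests properly when its origin lies on this axis
- hanger_1: steel hanger, 48 mm wide, loop at the bottom. Origin: seat of its hook; hung: z up, x from robot side to back. Hook: 22 mm wide strip, inverted V over the seat (axis of the 10 mm bar it will rest on), top 12 mm above it, shank in front at x -14, tip behind at x +15 mm, 14 mm down; mouth faces down, 6 mm spare each side; 20 mm free under the tip. Plate z -72..-34, foot z -129 mm. 130 g; hangs nearly plumb, swings freely
- hanger_1_tab (a point): grip point: middle of the black grip tab, 12 mm thick in y, 24 mm high, standing out in front to x -46 mm; this point is at (-32, 0, -52) mm in its body. Pinch across y with the fingers sloping forward and down about 30 degrees, so that the hand stays in front of the hook and of what hangs above
- hanger_1_loop (a point): middle of the axis of the 10 mm bottom bar (along y) of this hanger's loop, at (4, 0, -124) mm in its body. The loop is a window 38 mm wide and 47 mm high above that bar; a pattern's hook tip passes through from the front, above the bar, and is lowered on it. Room for one hook only
- hanger_2: steel hanger, 48 mm wide, loop at the bottom. Origin: seat of its hook; hung: z up, x from robot side to back. Hook: 22 mm wide strip, inverted V over the seat (axis of the 10 mm bar it will rest on), top 12 mm above it, shank in front at x -14, tip behind at x +15 mm, 14 mm down; mouth faces down, 6 mm spare each side; 20 mm free under the tip. Plate z -72..-34, foot z -129 mm. 130 g; hangs nearly plumb, swings freely
- hanger_2_tab (a point): grip point: middle of the black grip tab, 12 mm thick in y, 24 mm high, standing out in front to x -46 mm; this point is at (-32, 0, -52) mm in its body. Pinch across y with the fingers sloping forward and down about 30 degrees, so that the hand stays in front of the hook and of what hangs above
- hanger_2_loop (a point): middle of the axis of the 10 mm bottom bar (along y) of this hanger's loop, at (4, 0, -124) mm in its body. The loop is a window 38 mm wide and 47 mm high above that bar; a pattern's hook tip passes through from the front, above the bar, and is lowered on it. Room for one hook only
- hanger_3: steel hanger, 48 mm wide, loop at the bottom. Origin: seat of its hook; hung: z up, x from robot side to back. Hook: 22 mm wide strip, inverted V over the seat (axis of the 10 mm bar it will rest on), top 12 mm above it, shank in front at x -14, tip behind at x +15 mm, 14 mm down; mouth faces down, 6 mm spare each side; 20 mm free under the tip. Plate z -72..-34, foot z -129 mm. 130 g; hangs nearly plumb, swings freely
- hanger_3_tab (a point): grip point: middle of the black grip tab, 12 mm thick in y, 24 mm high, standing out in front to x -46 mm; this point is at (-32, 0, -52) mm in its body. Pinch across y with the fingers sloping forward and down about 30 degrees, so that the hand stays in front of the hook and of what hangs above
- hanger_3_loop (a point): middle of the axis of the 10 mm bottom bar (along y) of this hanger's loop, at (4, 0, -124) mm in its body. The loop is a window 38 mm wide and 47 mm high above that bar; a pattern's hook tip passes through from the front, above the bar, and is lowered on it. Room for one hook only
- pattern_1: heel pattern, may be absent: arched plywood plate 48 mm wide (x -1..+9, z 0..80 mm) under a steel hook. Origin: at its foot, 140 mm straight below the hook's seat; upright: z up, x from robot side to back. Black grip tab 12 mm thick in y, x -54..0, z 52..76 mm: pinch it across y at (-40, 0, 64) mm, fingers sloping as for the hangers. 120 g; hangs nearly plumb
- pattern_1_seat (a point): seat of this pattern's hook, at (0, 0, 140) mm in its body; x and z from here. Hook: 22 mm wide strip, inverted V over the seat (axis of the 10 mm bar it will rest on), top 12 mm above it, shank in front at x -14, tip behind at x +15 mm, 14 mm down; mouth faces down, 6 mm spare each side; 20 mm free under the tip. 
- pattern_2: heel pattern, may be absent: arched plywood plate 48 mm wide (x -1..+9, z 0..80 mm) under a steel hook. Origin: at its foot, 140 mm straight below the hook's seat; upright: z up, x from robot side to back. Black grip tab 12 mm thick in y, x -54..0, z 52..76 mm: pinch it across y at (-40, 0, 64) mm, fingers sloping as for the hangers. 120 g; hangs nearly plumb
- pattern_2_seat (a point): seat of this pattern's hook, at (0, 0, 140) mm in its body; x and z from here. Hook: 22 mm wide strip, inverted V over the seat (axis of the 10 mm bar it will rest on), top 12 mm above it, shank in front at x -14, tip behind at x +15 mm, 14 mm down; mouth faces down, 6 mm spare each side; 20 mm free under the tip. 
- pattern_3: heel pattern, may be absent: arched plywood plate 48 mm wide (x -1..+9, z 0..80 mm) under a steel hook. Origin: at its foot, 140 mm straight below the hook's seat; upright: z up, x from robot side to back. Black grip tab 12 mm thick in y, x -54..0, z 52..76 mm: pinch it across y at (-40, 0, 64) mm, fingers sloping as for the hangers. 120 g; hangs nearly plumb
- pattern_3_seat (a point): seat of this pattern's hook, at (0, 0, 140) mm in its body; x and z from here. Hook: 22 mm wide strip, inverted V over the seat (axis of the 10 mm bar it will rest on), top 12 mm above it, shank in front at x -14, tip behind at x +15 mm, 14 mm down; mouth faces down, 6 mm spare each side; 20 mm free under the tip. 
- tack_tin: open tin of tacks, 68 mm across, 24 mm high, on the bench beneath the bar; origin at the middle of its underside. Not part of the job
- wax_block: block of wax, 34 x 52 x 20 mm, on the bench to the right; origin at the middle of its underside. Not part of the job
- awl: awl with a wooden handle, 155 mm long, on the bench to the right; origin near its middle. Not part of the job
Things that resemble listed ones, but are neither listed nor needed, are in the scene too. Leave any red look-alike of the pattern_1 alone.

How it is judged:
By the outcome, as a careful person would: the job done as asked, in the order asked, and still so for the second after the job is handed in, with the robot touching nothing.
Of pattern_1, pattern_2, pattern_3 only 2 to 3 are there at a start; the rules pass over those that are not, and their reading is None.
At some moment in a run one of hanger_1, hanger_2, hanger_3, pattern_1, pattern_2, pattern_3 may be knocked a few centimetres aside while the robot is not near it.
Once in a run the grip may slacken for a moment while it holds something.
It also fails if it takes over 210 s, if anything falls off the work surface, if the arm or the gripper's body presses on something with over 40 N, if the wrist force passes 120 N, or if a joint passes its speed limit or range.

## Working session

There is one attempt and no reset: what is moved stays moved. The work goes in short steps, Python scripts to look and compute and a tool call to move; the robot and the scene stay as the last step left them, time stands still between calls to the robot, and variables do not carry over. Pictures are saved under pics/ and viewed, at most 18 in all, crops included, and the job is handed in when it is done.

Besides the shell and the picture viewer there is one more tool, called after ">>>" as name(argument=value, ...) on one line, values as JSON. step_arm: Moves the arm, as the interface text tells. Shift numbers are shares of 80 mm and turn numbers shares of 2 pi rad, none past 1 either way. Its arguments: {"type":"object","properties":{"series":{"type":"string"}},"required":["series"]}

```bash
mkdir -p pics; cat > h.py <<'E'
import numpy as np,cv2
from scipy.spatial.transform import Rotation as Ro
from plant import readout,vision,order,models
def K(p):
    h,w=p['frame'].shape[:2];f=h/2/np.tan(np.radians(p['fovy'])/2);return f,p['cx'],p['cy']
def cloud(p):
    f,cx,cy=K(p);d=p['depth'];v,u=np.indices(d.shape)
    c=np.stack([(u-cx)/f*d,(v-cy)/f*d,d],-1)
    R=Ro.from_rotvec(np.ravel(p['rvec'])).as_matrix();return (c-np.ravel(p['tvec']))@R
def proj(p,X):
    f,cx,cy=K(p);c=Ro.from_rotvec(np.ravel(p['rvec'])).as_matrix()@np.asarray(X,float)+np.ravel(p['tvec']);return c[:2]/c[2]*f+[cx,cy]
def save(p,n,crop=None,s=1):
    a=p['frame'][:,:,::-1]
    if crop: a=a[crop[1]:crop[3],crop[0]:crop[2]]
    cv2.imwrite('pics/'+n,cv2.resize(a,None,fx=s,fy=s,interpolation=cv2.INTER_CUBIC))
E
python3 - <<'E'
from h import *
np.set_printoptions(precision=1,suppress=True)
print(readout.get_obs())
for n in('side','top'):
    p=vision.capture(n);save(p,n+'0.png',s=1.5);C=cloud(p)
    R=Ro.from_rotvec(np.ravel(p['rvec'])).as_matrix();print(n,p['fovy'],'cam',-R.T@np.ravel(p['tvec']),'fwd',R[2])
    for t in('rack','bin','bay_1','hanger_1','hanger_1_tab','hanger_1_loop','pattern_1','pattern_1_seat','tack_tin'):
        for d in models.pinpoint(p,t)[:6]:
            u,v=np.round(d['position']).astype(int)
            print(t,np.array(d['position']),round(d['p'],2),C[min(max(v,0),383),min(max(u,0),511)])
E
```

```text
{'time': 0.0, 'joint_positions': array([ 1.1,  0.3,  1.5, -0. ,  1.3, -0.1]), 'dq': array([ 0.,  0.,  0., -0.,  0.,  0.]), 'tau': array([  0. , -43.1, -24.4,   0.1,   0.1,  -0. ]), 'tool_pos': array([172.8, 495.3, 226. ]), 'tcp_rot': array([-3.1, -0. ,  2.8]), 'contact_force': array([ 0.2, -1.3, -0.4]), 'moment': array([-0., -0., -0.]), 'finger_force': 0.0, 'grip_width': 91.64371204491604}
side 50.351409484609505 cam [  192.8 -1023.2   811. ] fwd [ 0.3  0.7 -0.6]
rack [286.8 239.2] 0.82 [ 616.9 -246.9   -4.9]
bin [225.2 262.8] 0.92 [ 393.6 -352.1   83.1]
bin [215.9 248.5] 0.52 [ 387.9 -299.2   87.9]
bin [208.7 232.1] 0.24 [ 387.4 -241.9   94.1]
bay_1 [291.1 143.2] 0.88 [ 602.7 -257.6  322.9]
bay_1 [302.9 163.3] 0.8 [829.8  65.4  23.6]
bay_1 [207.9 198.1] 0.73 [ 409.4 -172.5  150.7]
bay_1 [284.  121.3] 0.62 [772.5 121.3 174.4]
bay_1 [209.4 232.9] 0.42 [ 388.1 -238.5   87.5]
hanger_1 [243.9 260.1] 0.8 [ 419.4 -415.5  144.2]
hanger_1 [217.6 218.6] 0.67 [456.4 -91.6  -0.6]
hanger_1 [222.5 230.8] 0.6 [ 405.5 -300.8  140.6]
hanger_1 [234.4 241.1] 0.56 [ 416.6 -357.7  153. ]
hanger_1_tab [2
[... 955 characters left out ...]
 -247.1  323.1]
hanger_1 [267.4 223.8] 0.62 [ 432.2 -304.4   39. ]
hanger_1 [299.6 228.1] 0.53 [ 410.1 -410.6  142.7]
hanger_1 [244.3 229.5] 0.47 [ 408.8 -224.5  145.2]
hanger_1_tab [263.4 235.8] 0.55 [ 388.4 -287.7   95.5]
hanger_1_tab [298.8 226.6] 0.29 [ 413.5 -407.3  143.4]
hanger_1_loop [265.2 228.5] 0.4 [ 413.4 -294.3  144.5]
pattern_1 [246.7 228.5] 0.74 [ 415.3 -234.6  142.1]
pattern_1 [233.5 229.6] 0.64 [ 414.1 -185.2   41.6]
pattern_1 [179.1 177.6] 0.61 [612.7  15.5  24.4]
pattern_1 [279.2 228.5] 0.51 [ 411.2 -339.6  163.3]
pattern_1_seat [229.3 227.2] 0.71 [ 419.6 -175.8  155.8]
pattern_1_seat [166.5 169.8] 0.69 [618.2  33.8 149.7]
tack_tin [234.1 180.8] 0.54 [ 596.7 -187.6   16.1]
```

View pics/side0.png

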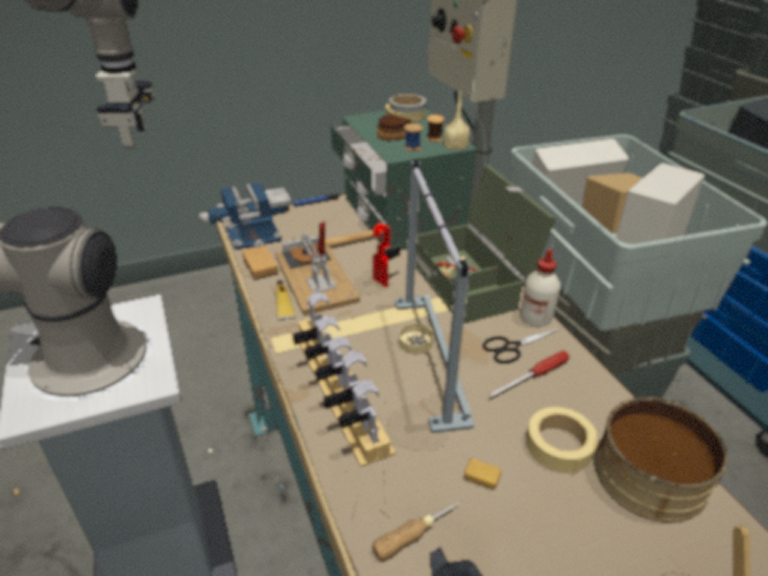

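```bash
python3 - <<'E'
from h import *
p=vision.capture('side');save(p,'s1.png',(170,110,350,300),3.1)
p=vision.capture('top');save(p,'t1.png',(140,130,330,250),4)
E
```

```text
(no output)
```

View pics/s1.png

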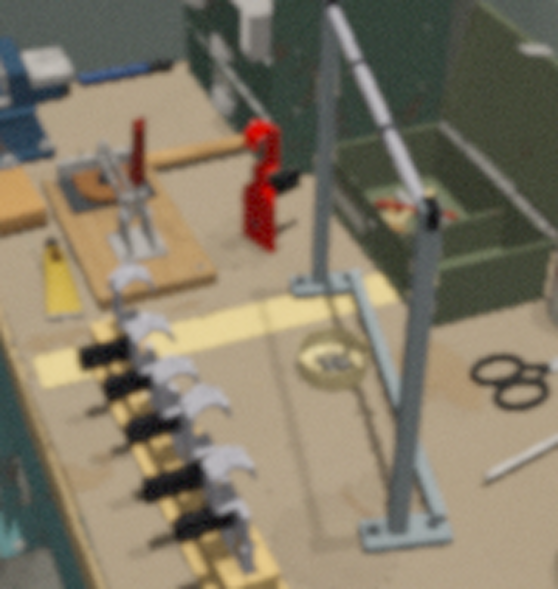

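View pics/t1.png

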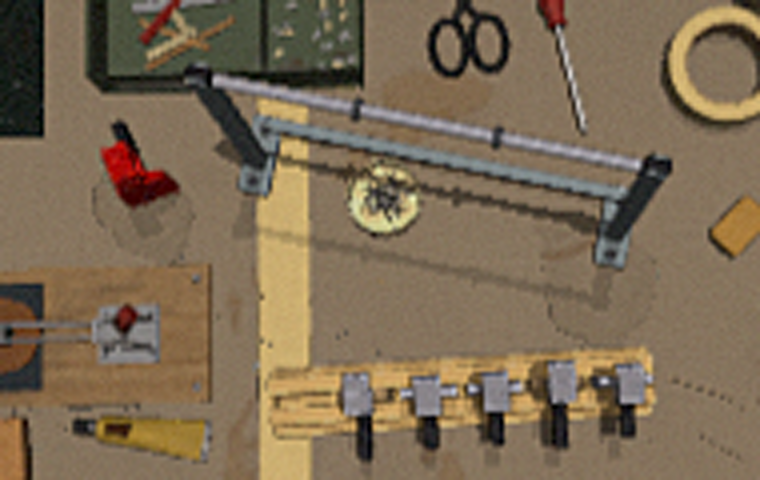

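The side view shows the bin with five upright pieces at px (205–245, 190–290). The rack is behind it, with the tin under its bar. The red look-alike stands at (255,175) on the left. In the top crop, pocket 1 on the left is empty. Pockets 2 and 5 have the longer tabs and higher hooks, so they should be patterns; pockets 3, 4 and 6 should be hangers.

```bash
cat > m.py <<'E'
from h import *
np.set_printoptions(precision=1,suppress=True)
def pts():
    o={}
    for n in('side','top'):
        p=vision.capture(n);C=cloud(p);d=p['depth']>0;o[n]=(C[d],p['frame'][d].astype(int))
    return o
def line(P):
    m=np.median(P,0);u=np.linalg.svd(P-P.mean(0))[2][0]
    for _ in range(5):
        r=np.linalg.norm((P-m)-np.outer((P-m)@u,u),axis=1);Q=P[r<max(4,np.median(r)*2)];m=Q.mean(0);u=np.linalg.svd(Q-m)[2][0]
    return m,u*np.sign(-u[1]),Q
E
python3 - <<'E'
from m import *
o=pts()
for n,(X,c) in o.items():
    s=(X[:,2]>312)&(X[:,2]<332)&(X[:,0]>540)&(X[:,0]<680)&(X[:,1]<-60)&(X[:,1]>-440)
    m,u,Q=line(X[s]);t=(Q-m)@u
    print(n,'bar',m,u,'yaw',np.arctan2(u[0],-u[1]),'ends',m+u*t.min(),m+u*t.max(),len(Q),'z',np.percentile(Q[:,2],[10,50,90]))
    dk=s&(c.max(1)<90);print(' dark t',np.sort(np.round((X[dk]-m)@u))[::3])
    # bin rim
    s=(X[:,2]>30)&(X[:,2]<44)&(X[:,0]>360)&(X[:,0]<480)&(X[:,1]<-50)&(X[:,1]>-470)&(c[:,0]-c[:,2]>40)
    r=cv2.minAreaRect(X[s][:,:2].astype(np.float32));print(' bin',r,len(X[s]))
    b=(X[:,2]>55)&(X[:,2]<175)&(X[:,0]>340)&(X[:,0]<460)&(X[:,1]<-60)&(X[:,1]>-450)
    for k,yc in enumerate((-185,-240,-297,-353,-408)):
        a=b&(abs(X[:,1]-yc)<28)
        dk=X[a&(c.max(1)<80)];hk=X[a&(X[:,2]>130)]
        if len(dk)>3: print(' tab',yc,len(dk),np.percentile(dk,[5,50,95],axis=0).ravel())
        if len(hk)>3: print('   hook',len(hk),np.percentile(hk,[5,50,95],axis=0).ravel())
E
```

```text
side bar [ 599.3 -263.9  322.6] [-0.2 -1.  -0. ] yaw -0.23092807842855048 ends [643.8 -74.5 322.9] [ 562.6 -420.   322.3] 345 z [319.6 322.9 325.1]
 dark t [-196. -194. -191. -185. -184. -183. -182. -182. -181. -180.  -72.  -70.
  -69.   31.   33.   35.  154.  156.  156.  157.  157.  158.  158.  159.
  159.  159.  159.  159.  159.  160.  160.  160.  162.]
 bin ((422.3258972167969, -264.13568115234375), (44.14455032348633, 351.5260314941406), 2.363834857940674) 450
 tab -185 100 [ 369.5 -186.7   65.5  389.  -183.    76.1  408.8 -178.9   82.9]
   hook 94 [ 401.2 -189.7  134.2  412.6 -180.4  151.   432.3 -167.6  156.7]
 tab -240 99 [ 375.3 -244.    76.7  391.2 -241.5   88.2  409.4 -233.4   99.7]
   hook 84 [ 399.8 -247.3  132.6  411.2 -237.7  140.7  428.7 -225.5  145.2]
 tab -297 116 [ 375.2 -301.6   77.5  393.2 -298.9   88.3  414.6 -293.8   96.6]
   hook 96 [ 401.3 -304.5  132.2  413.1 -295.2  140.8  430.6 -284.   145. ]
 tab -353 154 [ 371.7 -356.3   65.3  395.1 -353.9   77.8  416.2 -346.9   84.5]
   hook 129 [ 406.9 -359.5  133.9  418.1 -352.1  151.1  438.1 -339.2  156.7]
 tab -408 1
[... 571 characters left out ...]
   88.5]
   hook 65 [ 400.2 -182.6  145.   413.3 -175.2  152.9  430.3 -165.4  159.5]
 tab -240 29 [ 370.8 -239.1   90.8  383.1 -232.6   95.4  396.9 -228.8   99.4]
   hook 66 [ 399.  -241.3  134.5  415.  -231.4  141.4  429.  -221.4  147.3]
 tab -297 39 [ 374.2 -320.9   69.1  388.4 -290.8   95.6  419.9 -278.4  100.9]
   hook 64 [ 400.7 -298.   133.9  416.6 -288.3  141.5  430.6 -280.7  147.1]
 tab -353 56 [ 370.  -369.1   71.7  392.2 -343.7   83.8  423.5 -333.6  104. ]
   hook 73 [ 405.4 -353.8  138.8  421.2 -344.   153.4  436.6 -334.1  158.6]
 tab -408 45 [ 378.2 -408.2   90.4  395.4 -398.6   95.3  420.2 -388.6  105.5]
   hook 66 [ 404.2 -410.9  134.8  419.9 -401.6  142.   433.9 -391.6  147.9]
```

```bash
cat > pl.py <<'E'
from h import *
import sys
def Rt(psi,phi=30):
    c,s=np.cos(np.radians(phi)),np.sin(np.radians(phi))
    z=np.array([c*np.cos(psi),c*np.sin(psi),-s]);y=np.array([-np.sin(psi),np.cos(psi),0]);return np.stack([np.cross(y,z),y,z],1)
def cur():
    o=readout.get_obs();R=Ro.from_euler('xyz',o['tcp_rot']).as_matrix();p=np.array(o['tool_pos'])
    return o,R,p,p-19*R[:,2]
def plan(W):  # W: (grasp point world, psi, phi)
    o,R,p,g=cur();print('t',round(o['time'],1),'g',g.round(1),'w',round(o['grip_width'],1),'F',o['contact_force'].round(1),'ff',round(o['finger_force'],1))
    for G,psi,phi in W:
        T=Rt(psi,phi);q=np.array(G)+19*T[:,2];n=1
        while True:
            if n>8: print('too far');break
            R1,p1,out,ok=R,p,[],True
            rv=Ro.from_matrix(R.T@T).as_rotvec()
            for k in range(1,n+1):
                Rk=R@Ro.from_rotvec(rv*k/n).as_matrix();pk=p+(q-p)*k/n
                d=R1.T@(pk-p1)/80;a=Ro.from_matrix(R1.T@Rk).as_rotvec();ok&=abs(d).max()<=1
                out.append(' '.join('%g'%(round(v,3)+0) for v in [*d,*(a/2/np.pi)])+'  rows>=%d'%np.ceil(max(np.linalg.norm(d)*80/50,np.degrees(np.linalg.norm(a))/8.59)));R1,p1=Rk,pk
            if ok: break
            n+=1
        print('->',np.round(G,1),psi,phi);print('\n'.join('   '+s for s in out));R,p=T,q
E
python3 - <<'E'
from pl import *
plan([((380,300,300),.2,60),((420,60,260),.05,40),((390,-150,250),.03,30),((322,-400,160),.03,30)])
E
```

```text
t 1.2 g [173.  495.7 245.7] w 91.7 F [-0.4 -0.3 -0. ] ff 0.0
-> [380 300 300] 0.2 60
   -0.838 -0.349 -0.178 -0.006 -0.02 -0.021  rows>=2
   -0.802 -0.452 -0.087 -0.006 -0.02 -0.021  rows>=2
   -0.742 -0.552 -0.005 -0.006 -0.02 -0.021  rows>=2
   -0.66 -0.645 0.063 -0.006 -0.02 -0.021  rows>=2
-> [420  60 260] 0.05 40
   0.066 -0.767 0.091 0.004 -0.014 0.005  rows>=2
   0.052 -0.766 0.105 0.004 -0.014 0.005  rows>=2
   0.04 -0.765 0.119 0.004 -0.014 0.005  rows>=2
   0.029 -0.763 0.135 0.004 -0.014 0.005  rows>=2
-> [ 390 -150  250] 0.03 30
   0.127 -0.869 -0.104 0.001 -0.009 0.001  rows>=2
   0.117 -0.87 -0.106 0.001 -0.009 0.001  rows>=2
   0.108 -0.871 -0.108 0.001 -0.009 0.001  rows>=2
-> [ 322 -400  160] 0.03 30
   0.361 -0.775 -0.064 0 0 0  rows>=2
   0.361 -0.775 -0.064 0 0 0  rows>=2
   0.361 -0.775 -0.064 0 0 0  rows>=2
   0.361 -0.775 -0.064 0 0 0  rows>=2
```

>>> step_arm(series="0.35 -0.838 -0.349 -0.178 -0.006 -0.02 -0.021;0.35 -0.838 -0.349 -0.178 -0.006 -0.02 -0.021;0.35 -0.838 -0.349 -0.178 -0.006 -0.02 -0.021")

```text
time: 1.5
tool_pos: [228.1, 446.1, 241.8]
tcp_rot: [3.111, 0.129, 2.935]
contact_force: [-0.5, 0.7, -0.5]
grip_width: 72.4
finger_force: 0.0
```

>>> step_arm(series="0.35 -0.802 -0.452 -0.087 -0.006 -0.02 -0.021;0.35 -0.802 -0.452 -0.087 -0.006 -0.02 -0.021;0.35 -0.802 -0.452 -0.087 -0.006 -0.02 -0.021")

```text
time: 1.8
tool_pos: [281.8, 398.0, 255.5]
tcp_rot: [3.098, 0.259, 3.063]
contact_force: [-0.9, 0.8, 0.7]
grip_width: 48.1
finger_force: 0.0
```

>>> step_arm(series="0.35 -0.742 -0.552 -0.005 -0.006 -0.02 -0.021;0.35 -0.742 -0.552 -0.005 -0.006 -0.02 -0.021;0.35 -0.742 -0.552 -0.005 -0.006 -0.02 -0.021")

```text
time: 2.1
tool_pos: [335.9, 349.9, 269.0]
tcp_rot: [3.103, 0.389, -3.087]
contact_force: [-0.1, 0.5, 0.8]
grip_width: 30.4
finger_force: 0.0
```

>>> step_arm(series="0.35 -0.66 -0.645 0.063 -0.006 -0.02 -0.021;0.35 -0.66 -0.645 0.063 -0.006 -0.02 -0.021;0.35 -0.66 -0.645 0.063 -0.006 -0.02 -0.021")

```text
time: 2.4
tool_pos: [390.4, 301.8, 282.4]
tcp_rot: [3.127, 0.518, -2.945]
contact_force: [1.1, -0.5, 0.2]
grip_width: 30.0
finger_force: 0.0
```

>>> step_arm(series="0.35 0.066 -0.767 0.091 0.004 -0.014 0.005;0.35 0.066 -0.767 0.091 0.004 -0.014 0.005;0.35 0.066 -0.767 0.091 0.004 -0.014 0.005")

```text
time: 2.7
tool_pos: [400.6, 241.9, 271.8]
tcp_rot: [3.132, 0.603, -2.983]
contact_force: [0.4, 0.0, 0.2]
grip_width: 29.7
finger_force: 0.0
```

>>> step_arm(series="0.35 0.052 -0.766 0.105 0.004 -0.014 0.005;0.35 0.052 -0.766 0.105 0.004 -0.014 0.005;0.35 0.052 -0.766 0.105 0.004 -0.014 0.005")

```text
time: 3.0
tool_pos: [413.2, 182.2, 263.1]
tcp_rot: [3.132, 0.693, -3.023]
contact_force: [1.2, 0.2, 1.0]
grip_width: 29.8
finger_force: 0.0
```

>>> step_arm(series="0.35 0.04 -0.765 0.119 0.004 -0.014 0.005;0.35 0.04 -0.765 0.119 0.004 -0.014 0.005;0.35 0.04 -0.765 0.119 0.004 -0.014 0.005")

```text
time: 3.3
tool_pos: [423.6, 121.7, 264.4]
tcp_rot: [3.128, 0.771, -3.066]
contact_force: [0.2, -0.3, 0.4]
grip_width: 29.5
finger_force: 0.0
```

>>> step_arm(series="0.35 0.029 -0.763 0.135 0.004 -0.014 0.005;0.35 0.029 -0.763 0.135 0.004 -0.014 0.005;0.35 0.029 -0.763 0.135 0.004 -0.014 0.005")

```text
time: 3.6
tool_pos: [421.8, 89.4, 255.0]
tcp_rot: [3.093, 0.781, -3.089]
contact_force: [1.2, 0.0, -0.3]
grip_width: 30.0
finger_force: 0.0
```

>>> step_arm(series="0.35 0.127 -0.869 -0.104 0.001 -0.009 0.001;0.35 0.127 -0.869 -0.104 0.001 -0.009 0.001;0.35 0.127 -0.869 -0.104 0.001 -0.009 0.001")

```text
time: 3.9
tool_pos: [412.5, 34.4, 246.4]
tcp_rot: [3.083, 0.801, -3.103]
contact_force: [-0.2, -0.2, -0.9]
grip_width: 30.2
finger_force: 0.0
```

>>> step_arm(series="0.35 0.117 -0.87 -0.106 0.001 -0.009 0.001;0.35 0.117 -0.87 -0.106 0.001 -0.009 0.001;0.35 0.117 -0.87 -0.106 0.001 -0.009 0.001")

```text
time: 4.2
tool_pos: [407.5, -33.7, 258.8]
tcp_rot: [3.082, 0.837, -3.138]
contact_force: [0.6, 0.2, 0.3]
grip_width: 29.7
finger_force: 0.0
```

>>> step_arm(series="0.35 0.108 -0.871 -0.108 0.001 -0.009 0.001;0.35 0.108 -0.871 -0.108 0.001 -0.009 0.001;0.35 0.108 -0.871 -0.108 0.001 -0.009 0.001")

```text
time: 4.5
tool_pos: [410.0, -80.1, 285.5]
tcp_rot: [3.078, 0.848, 3.117]
contact_force: [-0.1, -0.1, 0.2]
grip_width: 29.8
finger_force: 0.0
```

>>> step_arm(series="0.35 0.361 -0.775 -0.064 0 0 0;0.35 0.361 -0.775 -0.064 0 0 0;0.35 0.361 -0.775 -0.064 0 0 0")

```text
time: 4.8
tool_pos: [401.8, -125.1, 288.5]
tcp_rot: [3.073, 0.808, 3.092]
contact_force: [-0.2, 0.4, -0.3]
grip_width: 29.8
finger_force: 0.0
```

>>> step_arm(series="0.35 0.361 -0.775 -0.064 0 0 0;0.35 0.361 -0.775 -0.064 0 0 0;0.35 0.361 -0.775 -0.064 0 0 0")

```text
time: 5.1
tool_pos: [394.1, -173.9, 291.4]
tcp_rot: [3.068, 0.77, 3.066]
contact_force: [0.2, 0.4, 0.3]
grip_width: 29.9
finger_force: 0.0
```

>>> step_arm(series="0.35 0.361 -0.775 -0.064 0 0 0;0.35 0.361 -0.775 -0.064 0 0 0;0.35 0.361 -0.775 -0.064 0 0 0")

```text
time: 5.4
tool_pos: [385.2, -225.5, 292.8]
tcp_rot: [3.06, 0.734, 3.041]
contact_force: [-0.3, 0.0, -0.6]
grip_width: 30.0
finger_force: 0.0
```

>>> step_arm(series="0.35 0.361 -0.775 -0.064 0 0 0;0.35 0.361 -0.775 -0.064 0 0 0;0.35 0.361 -0.775 -0.064 0 0 0")

```text
time: 5.7
tool_pos: [374.1, -279.6, 292.3]
tcp_rot: [3.05, 0.7, 3.016]
contact_force: [0.1, 1.4, 0.4]
grip_width: 30.2
finger_force: 0.0
```

```bash
python3 - <<'E'
from pl import *
o,R,p,g=cur();print(o['joint_positions'].round(3),p.round(1));print(R.round(2))
E
```

```text
[-1.269 -0.019  2.001  0.783  1.078 -3.104] [ 374.1 -279.6  292.3]
[[-0.76  0.07  0.65]
 [ 0.1   1.    0.01]
 [-0.64  0.07 -0.76]]
```

```bash
cat > ik.py <<'E'
from pl import *
from scipy.optimize import least_squares
LO=np.array([-2.53,-.77,.04,-1,.28,-3.11]);HI=np.array([2.53,2.02,2.7,4.14,2.66,3.11])
D=[524,359,153,76.4,317]
def fk(q,D=D):
    L2,L3,h,d,L6=D
    A=Ro.from_euler('z',q[0]).as_matrix();F=A@Ro.from_euler('y',q[1]+q[2]).as_matrix()
    R=F@Ro.from_euler('z',q[3]).as_matrix()@Ro.from_euler('y',q[4]).as_matrix()@Ro.from_euler('z',q[5]+np.pi/2).as_matrix()
    p=A@np.array([L2*np.sin(q[1]),d,h+L2*np.cos(q[1])])+F[:,2]*L3+R[:,2]*L6
    return R,p
def ik(R,p,q0=None):
    best=None
    S=[q0] if q0 is not None else [np.array([j1,.3,1.8,j4,1.2,j6]) for j1 in(-1.3,0) for j4 in(0,1,2.5) for j6 in(-2,0,2)]
    for s in S:
        f=lambda q:(lambda a:np.r_[(a[1]-p)/100,(a[0]-R).ravel()])(fk(q))
        r=least_squares(f,np.clip(s,LO+.01,HI-.01),bounds=(LO,HI))
        if best is None or r.cost<best.cost-1e-9: best=r
    return best.x,best.cost
E
python3 - <<'E'
from ik import *
np.set_printoptions(precision=2,suppress=True)
o,R,p,g=cur();a=fk(o['joint_positions']);print(a[1]-p,abs(a[0]-R).max())
fl=np.diag([-1,-1,1])
for G,psi in [((374,-280,292),.03),((382,-405,86),.03),((330,-405,116),.03),((382,-405,300),.03),((382,-233,86),.03),((375,-180,72),.03),((545,-340,310),-.232),((545,-340,268),-.232),((598,-130,310),-.232),((480,-130,330),-.232),((550,-340,145),-.232),((598,-130,120),-.232)]:
    for phi in (30,40):
        T=Rt(psi,phi)
        for n,F in(('n',np.eye(3)),('f',fl)):
            q,c=ik(T@F,np.array(G)+19*T[:,2]);print(G,phi,n,q,'cost %.4f'%c)
E
```

```text
[-0.88  0.57 -0.42] 3.95516952522712e-16
(374, -280, 292) 30 n [-1.44  0.06  2.23  1.22  1.16  2.53] cost 0.0000
(374, -280, 292) 30 f [-1.44  0.06  2.23  1.22  1.16 -0.61] cost 0.0000
(374, -280, 292) 40 n [-1.34  0.02  2.12  1.02  1.08  2.79] cost 0.0000
(374, -280, 292) 40 f [-1.34  0.02  2.12  1.02  1.08 -0.35] cost 0.0000
(382, -405, 86) 30 n [-1.46  0.63  2.19  1.47  1.05  1.94] cost 0.0000
(382, -405, 86) 30 f [-1.46  0.63  2.19  1.47  1.05 -1.2 ] cost 0.0000
(382, -405, 86) 40 n [-1.39  0.55  2.13  1.34  0.89  2.17] cost 0.0000
(382, -405, 86) 40 f [-1.39  0.55  2.13  1.34  0.89 -0.97] cost 0.0000
(330, -405, 116) 30 n [-1.58  0.56  2.2   1.32  1.1   2.  ] cost 0.0000
(330, -405, 116) 30 f [-1.58  0.56  2.2   1.32  1.1  -1.14] cost 0.0000
(330, -405, 116) 40 n [-1.51  0.47  2.15  1.2   0.96  2.22] cost 0.0000
(330, -405, 116) 40 f [-1.51  0.47  2.15  1.2   0.96 -0.92] cost 0.0000
(382, -405, 300) 30 n [-1.46  0.26  1.94  1.17  1.21  2.61] cost 0.0000
(382, -405, 300) 30 f [-1.46  0.26  1.94  1.17  1.21 -0.53] cost 0.0000
(382, -405, 300) 40 n [-1.39  0.23  1.84  0.98  1.15  2
[... 1684 characters left out ...]
 n [-0.58 -0.13  2.13  0.75  0.39 -2.51] cost 0.0000
(480, -130, 330) 40 f [-0.58 -0.13  2.13  0.75  0.39  0.63] cost 0.0000
(550, -340, 145) 30 n [-0.94  0.49  2.2   2.15  0.74  2.01] cost 0.0000
(550, -340, 145) 30 f [-0.94  0.49  2.2   2.15  0.74 -1.13] cost 0.0000
(550, -340, 145) 40 n [-0.9   0.43  2.09  1.81  0.51  2.4 ] cost 0.0000
(550, -340, 145) 40 f [-0.9   0.43  2.09  1.81  0.51 -0.74] cost 0.0000
(598, -130, 120) 30 n [-0.42  0.49  2.37  2.91  0.78  1.64] cost 0.0000
(598, -130, 120) 30 f [-0.42  0.49  2.37  2.91  0.78 -1.5 ] cost 0.0000
(598, -130, 120) 40 n [-0.4   0.42  2.25  2.81  0.42  1.76] cost 0.0000
(598, -130, 120) 40 f [-0.4   0.42  2.25  2.81  0.42 -1.38] cost 0.0000
```

```bash
python3 - <<'E'
from ik import *
np.set_printoptions(precision=2,suppress=True)
fl=np.diag([-1,-1,1])
def chk(name,G,psi,phis):
    for phi in phis:
        T=Rt(psi,phi);q,c=ik(T@fl,np.array(G)+19*T[:,2]);m=np.minimum(q-LO,HI-q)
        print(name,phi,q,'cost %.4f'%c,'margin %.2f@%d'%(m.min(),m.argmin()+1))
P=(15,20,30,45,50,55)
y=-.232;bar=np.array([603,-243.8,0]);ey=np.array([-np.sin(y),np.cos(y),0]);ex=np.array([np.cos(y),np.sin(y),0])
for t in(105,95):
  for dx,z in((-32,268),(-32,300),(-110,300)): chk('hang b1 t%d'%t+str((dx,z)),bar+ey*t+ex*dx+[0,0,z],y,P)
for dx,z in((-32,268),(-32,300),(-110,300)): chk('hang b2 '+str((dx,z)),bar+ex*dx+[0,0,z],y,P)
chk('pickp2',(375,-179,72),.03,P);chk('pickp2 up',(375,-179,200),.03,P);chk('pickh3',(382,-233,86),.03,P)
E
```

```text
hang b1 t105(-32, 268) 15 [-0.45  0.27  2.36  2.85  0.81 -1.42] cost 0.0000 margin 0.34@3
hang b1 t105(-32, 268) 20 [-0.45  0.22  2.31  2.8   0.63 -1.36] cost 0.0000 margin 0.35@5
hang b1 t105(-32, 268) 30 [-0.43  0.17  2.18  2.52  0.3  -1.07] cost 0.0000 margin 0.02@5
hang b1 t105(-32, 268) 45 [-0.41  0.17  1.95  0.49  0.28  0.97] cost 0.0001 margin 0.00@5
hang b1 t105(-32, 268) 50 [-0.4   0.19  1.88  0.28  0.4   1.18] cost 0.0000 margin 0.12@5
hang b1 t105(-32, 268) 55 [-0.39  0.21  1.8   0.18  0.53  1.28] cost 0.0000 margin 0.25@5
hang b1 t105(-32, 300) 15 [-0.45  0.2   2.31  2.81  0.7  -1.37] cost 0.0000 margin 0.39@3
hang b1 t105(-32, 300) 20 [-0.45  0.16  2.26  2.73  0.52 -1.29] cost 0.0000 margin 0.24@5
hang b1 t105(-32, 300) 30 [-0.45  0.13  2.14  2.28  0.28 -0.83] cost 0.0009 margin 0.00@5
hang b1 t105(-32, 300) 45 [-0.41  0.14  1.9   0.37  0.35  1.1 ] cost 0.0000 margin 0.07@5
hang b1 t105(-32, 300) 50 [-0.4   0.16  1.82  0.23  0.48  1.23] cost 0.0000 margin 0.20@5
hang b1 t105(-32, 300) 55 [-0.39  0.19  1.74  0.16  0.62  1.31] cost 0.0000 margin 0.34@5
hang b1 t105(-110, 3
[... 4337 characters left out ...]
cost 0.0000 margin 0.10@3
pickp2 up 45 [-1.16 -0.01  2.42  1.17  0.79 -0.51] cost 0.0000 margin 0.28@3
pickp2 up 50 [-1.09 -0.02  2.35  1.02  0.75 -0.3 ] cost 0.0000 margin 0.35@3
pickp2 up 55 [-1.02 -0.02  2.29  0.85  0.72 -0.09] cost 0.0000 margin 0.41@3
pickh3 15 [-1.5   0.87  2.7   1.71  1.35 -2.01] cost 0.0001 margin 0.00@3
pickh3 20 [-1.47  0.77  2.7   1.76  1.26 -1.91] cost 0.0000 margin 0.00@3
pickh3 30 [-1.38  0.57  2.64  1.77  1.06 -1.65] cost 0.0000 margin 0.06@3
pickh3 45 [-1.21  0.37  2.5   1.61  0.73 -1.18] cost 0.0000 margin 0.20@3
pickh3 50 [-1.15  0.33  2.45  1.49  0.64 -0.98] cost 0.0000 margin 0.25@3
pickh3 55 [-1.09  0.3   2.4   1.33  0.56 -0.75] cost 0.0000 margin 0.28@5
```

```bash
python3 - <<'E'
s=open('pl.py').read()
s=s.replace("def Rt(psi,phi=30):","def Rt(psi,phi=30,roll=np.pi):").replace("return np.stack([np.cross(y,z),y,z],1)","return np.stack([np.cross(y,z),y,z],1)@Ro.from_euler('z',roll).as_matrix()")
s=s.replace("for G,psi,phi in W:\n        T=Rt(psi,phi)","for G,psi,phi,*ro in W:\n        T=Rt(psi,phi,*ro)")
open('pl.py','w').write(s)
s=open('ik.py').read();open('ik.py','w').write(s)
E
cat >> pl.py <<'E'
def back(G,psi,phi,d): return np.array(G)-d*Rt(psi,phi)[:,2]
E
python3 - <<'E'
from pl import *
G=(389,-403,86);b=back(G,.035,50,60)
plan([((365,-330,290),.03,50,np.pi/2),((350,-400,230),.035,50),(b,.035,50),(G,.035,50)])
E
```

```text
t 5.7 g [ 361.8 -279.8  306.7] w 30.2 F [0.1 1.4 0.4] ff 0.0
-> [ 365 -330  290] 0.03 50
   0.046 -0.635 0.179 0 0.002 0.231  rows>=10
-> [ 350 -400  230] 0.035 50
   -0.868 -0.646 0.437 0 0 0.249  rows>=11
-> [ 350.5 -404.3  132. ] 0.035 50
   -0.785 0.055 0.941 0 0 0  rows>=2
-> [ 389 -403   86] 0.035 50
   0 0 0.75 0 0 0  rows>=2
```

>>> step_arm(series="0.35 0.046 -0.635 0.179 0 0.002 0.231;0.35 0.046 -0.635 0.179 0 0.002 0.231;0.35 0.046 -0.635 0.179 0 0.002 0.231;0.35 0.046 -0.635 0.179 0 0.002 0.231;0.35 0.046 -0.635 0.179 0 0.002 0.231;0.35 0.046 -0.635 0.179 0 0.002 0.231;0.35 0.046 -0.635 0.179 0 0.002 0.231;0.35 0.046 -0.635 0.179 0 0.002 0.231;0.35 0.046 -0.635 0.179 0 0.002 0.231;0.35 0.046 -0.635 0.179 0 0.002 0.231;0.35 0.046 -0.635 0.179 0 0.002 0.231;0.35 0.046 -0.635 0.179 0 0.002 0.231")

```text
time: 6.9
tool_pos: [377.4, -328.0, 275.7]
tcp_rot: [2.444, 0.003, 1.604]
contact_force: [-0.6, -0.2, 0.2]
grip_width: 29.9
finger_force: 0.0
```

>>> step_arm(series="0.35 -0.868 -0.646 0.437 0 0 0.249;0.35 -0.868 -0.646 0.437 0 0 0.249;0.35 -0.868 -0.646 0.437 0 0 0.249;0.35 -0.868 -0.646 0.437 0 0 0.249;0.35 -0.868 -0.646 0.437 0 0 0.249;0.35 -0.868 -0.646 0.437 0 0 0.249;0.35 -0.868 -0.646 0.437 0 0 0.249;0.35 -0.868 -0.646 0.437 0 0 0.249;0.35 -0.868 -0.646 0.437 0 0 0.249;0.35 -0.868 -0.646 0.437 0 0 0.249;0.35 -0.868 -0.646 0.437 0 0 0.249;0.35 -0.868 -0.646 0.437 0 0 0.249;0.35 -0.868 -0.646 0.437 0 0 0.249")

```text
time: 8.2
tool_pos: [362.1, -399.0, 215.9]
tcp_rot: [3.131, -0.697, 0.044]
contact_force: [-0.1, -0.1, -0.2]
grip_width: 29.7
finger_force: 0.0
```

```bash
python3 - <<'E'
from pl import *
G=(389,-403,86);b=back(G,.035,50,60)
plan([(b,.035,50),(G,.035,50)])
o=cur()[0];print(o['joint_positions'].round(2))
E
```

```text
t 8.2 g [ 349.9 -399.4  230.5] w 29.7 F [-0.1 -0.1 -0.2] ff 0.0
-> [ 350.5 -404.3  132. ] 0.035 50
   -0.788 0.052 0.947 0.001 0 0.001  rows>=2
-> [ 389 -403   86] 0.035 50
   0 0 0.75 0 0 0  rows>=2
[-1.38  0.28  1.88  0.83  1.03 -0.31]
```

>>> step_arm(series="0.35 -0.394 0.026 0.473 0 0 0;0.35 -0.788 0.052 0.947 0.001 0 0.001;0.35 -0.788 0.052 0.947 0.001 0 0.001;0.35 -0.788 0.052 0.947 0.001 0 0.001")

```text
time: 8.6
tool_pos: [362.7, -403.9, 117.7]
tcp_rot: [-3.136, -0.698, 0.031]
contact_force: [0.1, -0.7, 0.3]
grip_width: 29.7
finger_force: 0.0
```

```bash
python3 - <<'E'
from m import *;from pl import *
plan([((389,-403,86),.035,50)])
p=vision.capture('side');save(p,'s2.png',(190,200,310,290),6)
E
```

```text
t 8.6 g [ 350.5 -404.4  132.3] w 29.7 F [ 0.1 -0.7  0.3] ff 0.0
-> [ 389 -403   86] 0.035 50
   -0.003 0.003 0.753 -0.001 0 0  rows>=2
```

View pics/s2.png

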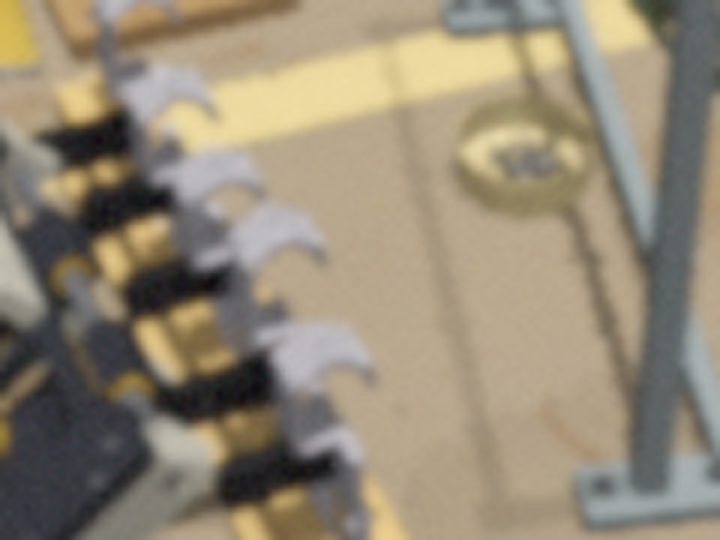

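The fingers are in front of the rightmost tab: the gap is at about (150,400) and the tab at (270,480) in the crop, which matches the approach line. Next I close in and grip.

>>> step_arm(series="0.35 0 0 0.25 0 0 0;0.35 0 0 0.5 0 0 0;0.35 0 0 0.75 0 0 0;0.35 0 0 0.75 0 0 0;1 0 0 0.75 0 0 0;1 0 0 0.75 0 0 0;1 0 0 0.75 0 0 0;1 0 0 0.75 0 0 0;1 0 0 0.75 0 0 0")

```text
time: 9.55
tool_pos: [400.9, -404.1, 72.7]
tcp_rot: [-3.141, -0.698, 0.032]
contact_force: [-3.8, -0.9, 7.2]
grip_width: 11.6
finger_force: 30.0
```

```bash
python3 - <<'E'
from pl import *
g=cur()[3]
plan([(g+[0,0,60],.035,50),(g+[0,0,215],.035,50)])
E
```

```text
t 9.6 g [ 388.7 -404.5   87.3] w 11.6 F [-3.8 -0.9  7.2] ff 30.0
-> [ 388.7 -404.5  147.3] 0.035 50
   0.482 0 -0.574 0 0 0  rows>=2
-> [ 388.7 -404.5  302.3] 0.035 50
   0.623 0 -0.742 0 0 0  rows>=2
   0.623 0 -0.742 0 0 0  rows>=2
```

>>> step_arm(series="1 0.08 0 -0.096 0 0 0;1 0.2 0 -0.24 0 0 0;1 0.34 0 -0.405 0 0 0;1 0.482 0 -0.574 0 0 0;1 0.482 0 -0.574 0 0 0")

```text
time: 10.05
tool_pos: [401.1, -403.7, 133.2]
tcp_rot: [3.141, -0.698, 0.035]
contact_force: [-0.7, 0.4, -1.5]
grip_width: 11.9
finger_force: 30.0
```

>>> step_arm(series="1 0.31 0 -0.37 0 0 0;1 0.623 0 -0.742 0 0 0;1 0.623 0 -0.742 0 0 0")

```text
time: 10.35
tool_pos: [401.8, -404.9, 212.8]
tcp_rot: [3.136, -0.7, 0.038]
contact_force: [0.4, -0.9, -1.8]
grip_width: 12.0
finger_force: 30.0
```

>>> step_arm(series="1 0.31 0 -0.37 0 0 0;1 0.623 0 -0.742 0 0 0;1 0.623 0 -0.742 0 0 0;1 0.623 0 -0.742 0 0 0")

```text
time: 10.75
tool_pos: [401.0, -403.0, 285.3]
tcp_rot: [-3.138, -0.697, 0.032]
contact_force: [0.1, 1.1, -1.1]
grip_width: 11.9
finger_force: 30.0
```

```bash
cat >> m.py <<'E'
def held(seatguess,verbose=True):
    """hook of held item near seatguess: per-camera extents; and bar line per camera"""
    r={}
    for n,(X,c) in pts().items():
        s=(X[:,2]>312)&(X[:,2]<332)&(X[:,0]>540)&(X[:,0]<680)&(X[:,1]<-60)&(X[:,1]>-440)&(np.linalg.norm(X[:,:2]-seatguess[:2],axis=1)>40)
        m,u,Q=line(X[s]);P=X-seatguess
        a=(abs(P[:,0])<28)&(abs(P[:,1])<20)&(P[:,2]>-20)&(P[:,2]<25)
        h=X[a];e=np.percentile(h,[2,50,98],axis=0) if len(h)>5 else None
        r[n]=(m,u,e);print(n,'bar at y=-243.8: x %.1f'%(m[0]+u[0]/u[1]*(-243.8-m[1])),'yaw %.3f'%np.arctan2(u[0],-u[1]),'z',np.percentile(Q[:,2],95),'hook',len(h),e)
    return r
E
python3 - <<'E'
from m import *;from pl import *
o,R,p,g=cur();print(o['grip_width'],g,o['contact_force'])
held(g+[32,0,52])
E
```

```text
11.922432113006709 [ 388.8 -403.5  299.9] [ 0.1  1.1 -1.1]
side bar at y=-243.8: x 603.9 yaw -0.231 z 326.66023179423166 hook 171 [[ 404.7 -414.8  333.2]
 [ 414.9 -407.3  351.4]
 [ 437.1 -393.8  358.1]]
top bar at y=-243.8: x 602.0 yaw -0.232 z 327.703845767901 hook 94 [[ 403.9 -409.2  345.4]
 [ 419.8 -398.7  353.1]
 [ 435.1 -388.9  360.2]]
```

```bash
python3 - <<'E'
from pl import *
ps=-.232;ex=np.array([np.cos(ps),np.sin(ps),0]);ey=np.array([-np.sin(ps),np.cos(ps),0])
s=np.array([603.2,-245.5,0])-107*ey
g=s-31*ex+[0,0,308]
plan([(g-70*ex,ps,50),(g,ps,50)])
E
```

```text
t 10.8 g [ 388.7 -403.   298.6] w 12.1 F [ 0.8  0.1 -1.3] ff 30.0
-> [ 480.3 -326.4  308. ] -0.232 50
   0.971 -0.876 0.666 -0.028 0 0.032  rows>=3
-> [ 548.4 -342.5  308. ] -0.232 50
   0.67 0 0.562 0 0 0  rows>=2
```

>>> step_arm(series="1 0.19 -0.17 0.13 -0.006 0 0.006;1 0.48 -0.44 0.33 -0.014 0 0.016;1 0.78 -0.7 0.53 -0.022 0 0.026;1 0.971 -0.876 0.666 -0.028 0 0.032;1 0.971 -0.876 0.666 -0.028 0 0.032;1 0.971 -0.876 0.666 -0.028 0 0.032;1 0.971 -0.876 0.666 -0.028 0 0.032")

```text
time: 11.55
tool_pos: [491.9, -330.5, 294.2]
tcp_rot: [3.139, -0.695, -0.232]
contact_force: [-0.0, -0.6, -0.7]
grip_width: 12.0
finger_force: 30.0
```

```bash
python3 - <<'E'
from m import *;from pl import *
o,R,p,g=cur();print(o['grip_width'],g,o['contact_force'],o['joint_positions'].round(2))
ps=-.232;ex=np.array([np.cos(ps),np.sin(ps),0]);ey=np.array([-np.sin(ps),np.cos(ps),0])
s=g+31*ex+[0,0,50]
for n,(X,c) in pts().items():
    k=(X[:,2]>312)&(X[:,2]<332)&(X[:,0]>545)&(X[:,0]<680)&(X[:,1]<-60)&(X[:,1]>-440)
    m,u,Q=line(X[k]);P=X-s;a=P@ex;b=P@ey
    q=(abs(a)<28)&(abs(b)<20)&(P[:,2]>-22)&(P[:,2]<25)
    print(n,'along ex',np.percentile(a[q],[2,98]),'ey',np.percentile(b[q],[2,98]),'z',np.percentile(X[q][:,2],[2,98]),'bar dist from s', (m-s)@ex-((m-s)@ey)*(u@ex)/(u@ey))
E
```

```text
12.020493608166644 [ 480.1 -327.7  308.8] [-0.  -0.6 -0.7] [-1.   0.1  1.8  0.7  0.7  0.4]
side along ex [-14.8  17.4] ey [-13.1  10. ] z [338.8 366.8] bar dist from s 70.35036931657979
top along ex [-17.9  14.4] ey [-9.2 11.8] z [350.8 369.8] bar dist from s 68.21269051697381
```

>>> step_arm(series="1 0.22 0 0.19 0 0 0;1 0.45 0 0.375 0 0 0;1 0.67 0 0.562 0 0 0;1 0.67 0 0.562 0 0 0;1 0.67 0 0.562 0 0 0")

```text
time: 12.15
tool_pos: [559.8, -347.0, 293.9]
tcp_rot: [3.139, -0.695, -0.232]
contact_force: [-1.6, 0.6, -2.4]
grip_width: 11.8
finger_force: 37.7
```

```bash
python3 - <<'E'
from m import *;from pl import *
o,R,p,g=cur()
plan([(g*[1,1,0]+[0,0,276],-.232,50),(g*[1,1,0]+[0,0,270],-.232,50)])
p=vision.capture('side');save(p,'s3.png',(240,110,360,230),5)
E
```

```text
t 12.2 g [ 548.  -344.1  308.5] w 11.8 F [-1.6  0.6 -2.4] ff 37.7
-> [ 548.  -344.1  276. ] -0.232 50
   -0.26 -0.001 0.312 0 0.001 0  rows>=1
-> [ 548.  -344.1  270. ] -0.232 50
   -0.048 0 0.057 0 0 0  rows>=1
```

View pics/s3.png

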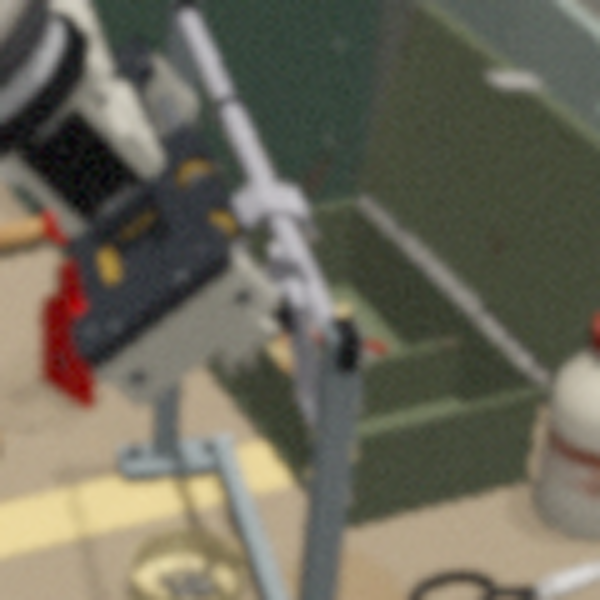

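The hook sits over the bar at crop (270,200), between the collar and the right post. Lowering now.

>>> step_arm(series="1 -0.09 0 0.104 0 0 0;1 -0.18 0 0.208 0 0 0;1 -0.26 0 0.312 0 0 0;1 -0.285 0 0.34 0 0 0;1 -0.308 0 0.369 0 0 0;1 -0.308 0 0.369 0 0 0")

```text
time: 12.8
tool_pos: [560.9, -347.0, 258.0]
tcp_rot: [3.136, -0.7, -0.23]
contact_force: [-1.5, 0.2, -0.7]
grip_width: 12.2
finger_force: 31.4
```

```bash
python3 - <<'E'
from m import *;from pl import *
o,R,p,g=cur();print(g,o['contact_force'],o['moment'])
ps=-.232;ex=np.array([np.cos(ps),np.sin(ps),0]);ey=np.array([-np.sin(ps),np.cos(ps),0])
s=g+31*ex+[0,0,50]
for n,(X,c) in pts().items():
    P=X-s;a=P@ex;b=P@ey
    q=(abs(a)<28)&(abs(b)<18)&(P[:,2]>-22)&(P[:,2]<25)
    print(n,'along ex',np.percentile(a[q],[2,98]),'ey',np.percentile(b[q],[2,98]),'z',np.percentile(X[q][:,2],[2,98]))
E
```

```text
[ 549.  -344.1  272.5] [-1.5  0.2 -0.7] [ 0.   0.7 -0. ]
side along ex [-26.5   4.5] ey [-15.4  14.8] z [318.4 333.2]
top along ex [-26.6   2.1] ey [-16.6  16.9] z [319.2 333.9]
```

```bash
python3 - <<'E'
from m import *;from pl import *
o,R,p,g=cur();print(g,o['contact_force'],o['grip_width'],o['finger_force'])
a=vision.capture('side');b=vision.capture('top')
f=lambda p,c:cv2.resize(p['frame'][c[1]:c[3],c[0]:c[2],::-1],(400,400),interpolation=cv2.INTER_CUBIC)
cv2.imwrite('pics/c4.png',np.hstack([f(a,(265,120,325,180)),f(b,(250,145,310,205))]))
ps=-.232;ex=np.array([np.cos(ps),np.sin(ps),0]);ey=np.array([-np.sin(ps),np.cos(ps),0])
s=g+31*ex+[0,0,50]
for p in(a,b):
    X=cloud(p).reshape(-1,3)-s;q=(abs(X@ex)<40)&(abs(X@ey)<30)&(abs(X[:,2])<35)
    Y=X[q];print(np.c_[Y@ex,Y@ey,Y[:,2]][np.argsort(Y@ex)][::6].round(0).astype(int).tolist())
E
```

```text
[ 548.6 -343.3  271.1] [ 0.3  0.2 -1.4] 11.505175918310403 31.360417460091412
[[-40, -25, 17], [-38, -9, 14], [-36, 11, 12], [-33, -11, -14], [-32, -10, 6], [-30, -11, -19], [-29, -5, 11], [-27, -9, 10], [-25, 0, 10], [-23, -12, 7], [-21, 7, 8], [-20, -1, -33], [-19, 5, -34], [-18, -11, -31], [-17, -3, 9], [-16, -9, 5], [-15, -5, -30], [-14, 9, -32], [-13, -6, 8], [-12, -11, 8], [-11, 20, -31], [-10, -25, -31], [-10, 17, -29], [-9, -11, -30], [-8, 3, -28], [-7, -21, -28], [-7, 20, -28], [-6, -7, 0], [-4, -10, -4], [-3, 24, -2], [-2, -29, 0], [-2, 19, 1], [-1, -15, 4], [-1, -5, 3], [0, -9, 3], [1, 2, 1], [2, 25, 3], [3, -8, 2], [3, -6, 3], [5, -8, 2]]
[[-40, -8, 9], [-39, -5, 1], [-37, 13, 2], [-35, -4, 12], [-33, 2, 9], [-31, 6, 11], [-28, 9, 9], [-26, -2, 11], [-25, 1, 14], [-22, -7, 9], [-19, -7, 9], [-17, -4, 8], [-15, 3, 9], [-13, 19, -33], [-12, -18, -30], [-11, 22, -29], [-10, -17, -28], [-8, -8, 0], [-6, 28, 0], [-6, -5, 1], [-5, -20, -2], [-4, 13, 5], [-4, -19, 5], [-3, 22, 2], [-2, 17, 4], [-1, 11, 6], [-1, -18, 3], [1, -9, 3], [2, 26, 6], [2, -15, 1], [4, -21, -1]]
```

View pics/c4.png

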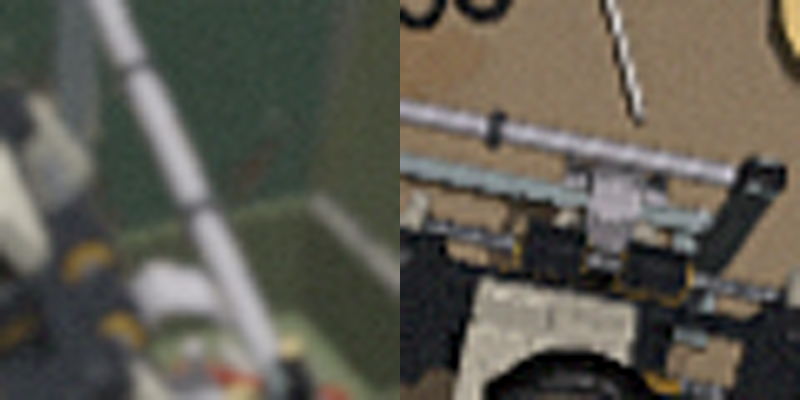

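The grip slackened and the hanger pivoted in the fingers. Its hook is now in front of the bar, at about (610,200) in the right half of the picture. I'll back off and measure the tilt.

>>> step_arm(series="1 -0.2 0 -0.17 0 0 0;1 -0.45 0 -0.375 0 0 0;1 -0.74 0 -0.62 0 0 0;1 -0.74 0 -0.62 0 0 0;1 -0.74 0 -0.62 0 0 0")

```text
time: 13.5
tool_pos: [485.4, -328.9, 257.2]
tcp_rot: [3.137, -0.697, -0.232]
contact_force: [0.7, 0.5, -1.4]
grip_width: 12.0
finger_force: 31.4
```

```bash
cat > hang.py <<'E'
from m import *;from pl import *
def prof(g,psi,name,x0=-45,x1=60,z0=-100,z1=85,box=None):
    """point profile in hand's vertical plane (a: forward from grasp, z), image"""
    ex=np.array([np.cos(psi),np.sin(psi),0]);ey=np.array([-np.sin(psi),np.cos(psi),0])
    k=3;im=np.full((int((z1-z0)*k),int((x1-x0)*k)*2,3),255,np.uint8);out={}
    for j,n in enumerate(('side','top')):
        p=vision.capture(n);C=cloud(p).reshape(-1,3)-g;c=p['frame'].reshape(-1,3)
        a,b,z=C@ex,C@ey,C[:,2];q=(a>x0)&(a<x1)&(abs(b)<27)&(z>z0)&(z<z1)
        out[n]=np.c_[a,b,z][q]
        for A,Z,cc in zip(a[q],z[q],c[q]): cv2.circle(im,(int((A-x0)*k+j*(x1-x0)*k),int((z1-Z)*k)),2,cc[::-1].tolist(),-1)
    for j in(0,1): cv2.circle(im,(int((0-x0)*k+j*(x1-x0)*k),int(z1*k)),4,(0,0,255),1)
    cv2.imwrite('pics/'+name,im);return out
E
python3 - <<'E'
from hang import *
o,R,p,g=cur();print(g,o['contact_force'],o['grip_width'],o['finger_force'])
prof(g,-.232,'p5.png')
E
```

```text
[ 473.5 -326.   271.8] [ 0.7  0.5 -1.4] 12.007609707559395 31.360875573009253
```

View pics/p5.png

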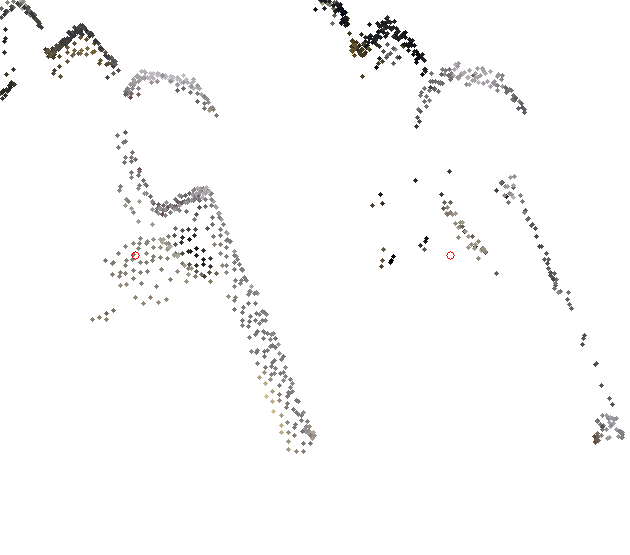

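```bash
python3 - <<'E'
from hang import *;from ik import *
ps=-.232
g=cur()[3];plan([(g*[1,1,0]+[0,0,302],ps,62)])
for a in(0,60):
    T=Rt(ps,62);q,c=ik(T,g+[a,0,30]+19*T[:,2],cur()[0]['joint_positions']);print(q.round(2),c)
E
```

```text
t 13.6 g [ 474.2 -326.   271.8] w 11.6 F [ 0.7 -0.9 -1.3] ff 31.4
-> [ 474.2 -326.   302. ] -0.232 62
   0.194 0 -0.295 0.001 -0.033 0  rows>=2
[-0.9  0.2  1.7  0.4  0.9  0.7] 7.504785209117994e-23
[-0.8  0.3  1.6  0.3  0.9  0.9] 2.2031937178472166e-19
```

>>> step_arm(series="1 0.097 0 -0.147 0 -0.016 0;1 0.194 0 -0.295 0 -0.033 0;1 0.194 0 -0.295 0 -0.033 0;1 0.194 0 -0.295 0 -0.033 0;1 0.194 0 -0.295 0 -0.033 0")

```text
time: 14.1
tool_pos: [482.2, -326.5, 283.1]
tcp_rot: [3.141, -0.49, -0.231]
contact_force: [0.2, -0.1, -0.7]
grip_width: 11.8
finger_force: 31.4
```

```bash
cat >> hang.py <<'E'
def barline(X,av):
    k=(X[:,2]>312)&(X[:,2]<332)&(X[:,0]>530)&(X[:,0]<680)&(X[:,1]<-60)&(X[:,1]>-440)
    k&=np.linalg.norm(X[:,:2]-av[:2],axis=1)>35
    # keep points near the known bar line
    k&=abs(X[:,0]-603-.2365*(X[:,1]+243.8))<14
    return line(X[k])
E
python3 - <<'E'
from hang import *
o,R,p,g=cur();ps=-.232;print(g)
ex=np.array([np.cos(ps),np.sin(ps),0]);ey=np.array([-np.sin(ps),np.cos(ps),0])
O=prof(g,ps,'p6.png')
for n,(X,c) in pts().items():
    m,u,Q=barline(X,g+20*ex);print(n,'bar from g',((m-g)@ex)-((m-g)@ey)*(u@ex)/(u@ey),'z',Q[:,2].max()-g[2])
    Y=O[n];h=Y[(Y[:,0]>-5)&(Y[:,0]<50)&(Y[:,2]>38)];l=Y[(Y[:,2]<-15)&(Y[:,0]>10)]
    print(' hook a',np.percentile(h[:,0],[2,98]),'z',np.percentile(h[:,2],[2,98]),'b',np.percentile(h[:,1],[2,98]),'tilt',np.degrees(np.polyfit(l[:,2],l[:,0],1)[0]))
E
```

```text
[ 473.5 -324.4  299.9]
side bar from g 108.4844384273464 z 29.572112131426877
 hook a [-4.6 34.2] z [43.5 78. ] b [-22.8  23.3] tilt -9.02778184502644
top bar from g 106.5195328629202 z 30.973756621791665
 hook a [-4.7 31.5] z [47.3 79.1] b [-23.8  23.6] tilt -14.513788189019817
```

View pics/p6.png

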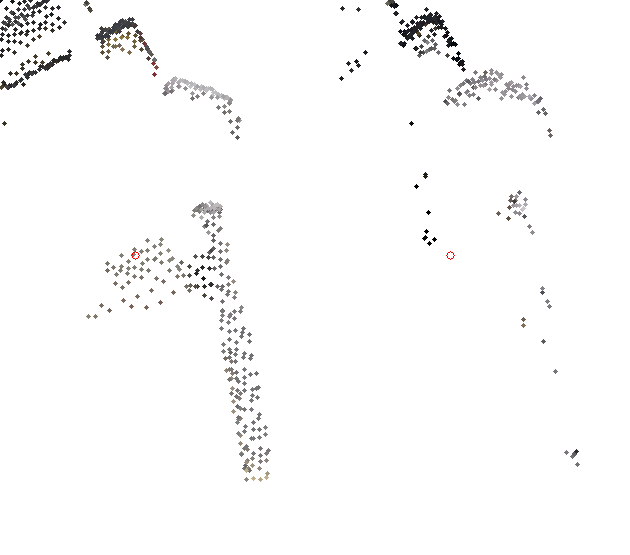

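Plate tilt is now about 10°. The hook tip is at (238,137) in the profile picture and the seat is about 17 mm ahead of the grasp. I'll move forward 91 mm and then lower 31 mm.

>>> step_arm(series="1 0.2 0 0.11 0 0 0;1 0.44 0 0.235 0 0 0;1 0.662 0 0.352 0 0 0;1 0.662 0 0.352 0 0 0")

```text
time: 14.7
tool_pos: [542.0, -341.8, 284.6]
tcp_rot: [3.139, -0.49, -0.231]
contact_force: [-0.9, 1.0, -1.4]
grip_width: 11.6
finger_force: 31.4
```

>>> step_arm(series="1 0.17 0 0.09 0 0 0;1 0.342 0 0.182 0 0 0;1 0.342 0 0.182 0 0 0;1 0.342 0 0.182 0 0 0")

```text
time: 15.1
tool_pos: [568.5, -347.6, 281.4]
tcp_rot: [-3.141, -0.482, -0.232]
contact_force: [-4.0, -0.3, -14.0]
grip_width: 11.9
finger_force: 35.7
```

>>> step_arm(series="1 -0.05 0 0.09 0 0 0;1 -0.1 0 0.18 0 0 0;1 -0.14 0 0.26 0 0 0;1 -0.165 0 0.31 0 0 0;1 -0.182 0 0.342 0 0 0;1 -0.182 0 0.342 0 0 0")

```text
time: 15.7
tool_pos: [571.5, -349.0, 255.1]
tcp_rot: [3.137, -0.492, -0.231]
contact_force: [1.5, -0.3, -0.1]
grip_width: 12.1
finger_force: 35.8
```

```bash
python3 - <<'E'
from hang import *
o,R,p,g=cur();print(g,o['contact_force'],o['moment'],o['grip_width'])
prof(g,-.232,'p7.png')
E
```

```text
[ 562.7 -346.9  271.8] [ 1.5 -0.3 -0.1] [0.  0.3 0. ] 12.052206073062361
```

View pics/p7.png

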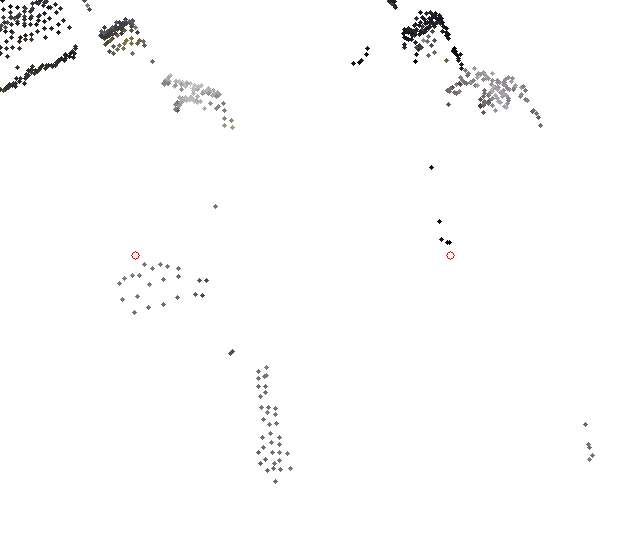

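The hook now surrounds the bar: bar at (190,98), tip behind and below at (232,127). The collision came from lifting too high. The bar has to pass the 20 mm gap under the tip, so the lift should be about 24 mm. Releasing and backing off.

>>> step_arm(series="0.8 0 0 0 0 0 0;0.6 0 0 0 0 0 0;0.2 0 0 0 0 0 0;0.2 0 0 0 0 0 0;0.2 0 0 0 0 0 0;0.2 -0.1 0 -0.055 0 0 0;0.2 -0.3 0 -0.16 0 0 0;0.2 -0.662 0 -0.352 0 0 0;0.2 -0.662 0 -0.352 0 0 0")

```text
time: 16.7
tool_pos: [509.6, -333.7, 253.7]
tcp_rot: [3.139, -0.488, -0.232]
contact_force: [0.7, -0.4, -0.2]
grip_width: 36.4
finger_force: 0.0
```

>>> step_arm(series="0.35 -0.5 0 -0.265 0 0 0;0.35 -0.7 0 -0.372 0 0 0;0.35 -0.7 0 -0.372 0 0 0")

```text
time: 17.0
tool_pos: [449.4, -320.0, 254.4]
tcp_rot: [3.138, -0.49, -0.233]
contact_force: [0.3, -0.8, 0.1]
grip_width: 30.1
finger_force: 0.0
```

```bash
cat >> hang.py <<'E'
BIN={2:-183,3:-237,4:-294,5:-350,6:-405}
def look(name=None,pk=True):
    """state of hung things per bay and of the bin, from both cameras"""
    ps=-.232;ex=np.array([np.cos(ps),np.sin(ps),0]);ey=np.array([-np.sin(ps),np.cos(ps),0])
    O=pts();k=3;im=np.full((330*2,130*k*2,3),255,np.uint8)
    for j,(n,(X,c)) in enumerate(O.items()):
        dy=-4.5 if n=='top' else -0.5;X=X+[0,dy,0]
        P=X-np.array([603.2,-245.5,320]);a,b,z=P@ex,P@ey,P[:,2]
        for bay,t in((1,107),(2,0),(3,-107)):
            q=(abs(a)<60)&(abs(b-t)<40)&(z>-280)&(z<25);q1=q&(z>7)
            l=q&(abs(a)<45)&(z<-34)&(z>-135)
            if q1.sum()>3: print(n,'bay',bay,'hook a',np.percentile(a[q1],[2,50,98]),'b',np.percentile(b[q1],[2,98]),'ztop',z[q1].max(),'plate n',l.sum(),'a@-50 %.1f a@-124 %.1f'%tuple(np.median(a[l&(abs(z-h)<10)]) if (l&(abs(z-h)<10)).any() else np.nan for h in(-50,-124)))
        for i,y in (BIN.items() if pk else ()):
            q=(X[:,0]>340)&(X[:,0]<460)&(abs(X[:,1]-y)<28)
            d=X[q&(X[:,2]>60)&(X[:,2]<105)&(c[q.nonzero()[0][0] if 0 else slice(None)].max(1)<80)];h=X[q&(X[:,2]>130)&(X[:,2]<175)]
            if len(h)>5: print(n,'pk',i,'hook x',np.percentile(h[:,0],[2,98]),'y',np.percentile(h[:,1],[2,98]).mean().round(1),'z',np.percentile(h[:,2],98).round(1),'tab x0',np.percentile(d[:,0],3).round(1) if len(d) else None,'ymed',np.median(d[:,1]).round(1),'zmax',np.percentile(d[:,2],97).round(1))
E
python3 - <<'E'
from hang import *
print(cur()[3]);look()
E
```

```text
[ 440.7 -317.9  271.2]
side bay 3 hook a [-8.3 -2.7  5.8] b [-121.   -99.8] ztop 11.13366964368987 plate n 267 a@-50 -18.1 a@-124 14.6
side pk 2 hook x [400.6 411.6] y -179.6 z 153.6 tab x0 369.1 ymed -184.0 zmax 84.7
side pk 3 hook x [399.5 430.3] y -236.3 z 146.1 tab x0 373.5 ymed -241.9 zmax 96.4
side pk 4 hook x [401.1 431.6] y -294.7 z 146.8 tab x0 373.0 ymed -299.2 zmax 96.4
side pk 5 hook x [406.4 438.6] y -349.5 z 157.4 tab x0 369.3 ymed -354.5 zmax 84.8
top bay 1 hook a [-3.   0.2  1.8] b [ 67.8 145.3] ztop 9.309320223083319 plate n 0 a@-50 nan a@-124 nan
top bay 2 hook a [-1.5  0.1  1.2] b [-30.3  34.4] ztop 8.357345054524387 plate n 0 a@-50 nan a@-124 nan
top bay 3 hook a [-13.   -2.    7.7] b [-120.9  -99.4] ztop 15.322512465243392 plate n 58 a@-50 -30.4 a@-124 13.2
top pk 2 hook x [400.1 432.8] y -179.6 z 159.8 tab x0 362.2 ymed -180.6 zmax 88.8
```

```bash
python3 - <<'E'
from pl import *
G=(386,-294,86);b=back(G,.035,50,60)
plan([(b+[-10,0,80],.035,50),(b,.035,50),(G,.035,50),(np.add(G,[0,0,209]),.035,50)])
E
```

```text
t 17.1 g [ 442.5 -318.8  271.6] w 30.1 F [1.2 0.9 0.9] ff 0.0
-> [ 337.5 -295.3  212. ] 0.035 50
   -0.747 -0.013 0.007 0.012 0.016 -0.018  rows>=2
   -0.738 -0.097 -0.065 0.012 0.016 -0.018  rows>=2
-> [ 347.5 -295.3  132. ] 0.035 50
   -0.547 0.004 0.846 0 0 0  rows>=2
-> [ 386 -294   86] 0.035 50
   0 0 0.75 0 0 0  rows>=2
-> [ 386 -294  295] 0.035 50
   0.56 0 -0.667 0 0 0  rows>=2
   0.56 0 -0.667 0 0 0  rows>=2
   0.56 0 -0.667 0 0 0  rows>=2
```

>>> step_arm(series="0.35 -0.37 0 0 0.006 0.008 -0.009;0.35 -0.747 -0.013 0.007 0.012 0.016 -0.018;0.35 -0.747 -0.013 0.007 0.012 0.016 -0.018")

```text
time: 17.4
tool_pos: [399.3, -306.9, 224.2]
tcp_rot: [-3.136, -0.591, -0.099]
contact_force: [0.3, -0.4, 0.4]
grip_width: 30.1
finger_force: 0.0
```

>>> step_arm(series="0.35 -0.738 -0.097 -0.065 0.012 0.016 -0.018;0.35 -0.738 -0.097 -0.065 0.012 0.016 -0.018;0.35 -0.738 -0.097 -0.065 0.012 0.016 -0.018")

```text
time: 17.7
tool_pos: [348.1, -294.6, 195.7]
tcp_rot: [3.139, -0.692, 0.041]
contact_force: [0.5, 0.4, 0.2]
grip_width: 29.8
finger_force: 0.0
```

>>> step_arm(series="0.35 -0.27 0 0.42 0 0 0;0.35 -0.547 0.004 0.846 0 0 0;0.35 -0.547 0.004 0.846 0 0 0;0.35 -0.547 0.004 0.846 0 0 0")

```text
time: 18.1
tool_pos: [359.1, -294.8, 117.1]
tcp_rot: [3.14, -0.691, 0.04]
contact_force: [0.1, 0.1, 1.1]
grip_width: 29.8
finger_force: 0.0
```

```bash
python3 - <<'E'
from hang import *
look()
plan([((386,-294,86),.035,50)])
E
```

```text
side bay 3 hook a [-8.8 -2.6  5.4] b [-122.5 -100.1] ztop 11.890488512549268 plate n 294 a@-50 -19.7 a@-124 12.1
side pk 2 hook x [401.1 433.3] y -178.9 z 157.6 tab x0 372.0 ymed -183.9 zmax 83.7
side pk 3 hook x [398.7 429.1] y -236.7 z 145.6 tab x0 375.3 ymed -242.1 zmax 96.7
side pk 4 hook x [357.1 432. ] y -291.6 z 145.9 tab x0 375.1 ymed -299.4 zmax 96.2
side pk 5 hook x [406.2 438.9] y -349.5 z 157.2 tab x0 370.8 ymed -354.4 zmax 84.4
top bay 1 hook a [-3.2 -0.4  1.3] b [ 82.6 133.6] ztop 8.290073144030885 plate n 0 a@-50 nan a@-124 nan
top bay 2 hook a [-3.4 -0.4  1.2] b [-12.8  35.1] ztop 9.972990425546811 plate n 0 a@-50 nan a@-124 nan
top bay 3 hook a [-13.4  -3.2   9.8] b [-138.9  -78.2] ztop 13.881273294976609 plate n 66 a@-50 -29.1 a@-124 10.5
top pk 2 hook x [400.  432.7] y -179.5 z 160.7 tab x0 364.3 ymed -180.9 zmax 87.5
top pk 3 hook x [398.8 429.2] y -235.9 z 147.3 tab x0 369.5 ymed -237.1 zmax 99.2
top pk 4 hook x [341.1 430.7] y -293.4 z 152.9 tab x0 371.3 ymed -295.1 zmax 100.1
top pk 5 hook x [340.6 438.9] y -340.7 z 160.6 tab x0 369.8 ymed -348.1 zmax 87.8
t 18.2 g [ 347.1 -296.1  133.3] w 29.5 F [ 0.6 -0.2 -0. ] ff 0.0
-> [ 386 -294   86] 0.035 50
   -0.001 -0.011 0.766 0 0.001 0.001  rows>=2
```

>>> step_arm(series="0.35 0 -0.003 0.25 0 0 0;0.35 0 -0.007 0.5 0 0 0;0.35 0 -0.011 0.766 0 0.001 0.001;0.35 0 -0.011 0.766 0 0.001 0.001;1 0 -0.011 0.766 0 0.001 0.001;1 0 -0.011 0.766 0 0.001 0.001;1 0 -0.011 0.766 0 0.001 0.001;1 0 -0.011 0.766 0 0.001 0.001;1 0 -0.011 0.766 0 0.001 0.001")

```text
time: 19.1
tool_pos: [397.6, -293.2, 70.9]
tcp_rot: [3.139, -0.699, 0.034]
contact_force: [-5.2, 0.1, 9.8]
grip_width: 11.5
finger_force: 30.0
```

>>> step_arm(series="1 0.08 0 -0.096 0 0 0;1 0.2 0 -0.24 0 0 0;1 0.38 0 -0.45 0 0 0;1 0.56 0 -0.667 0 0 0;1 0.56 0 -0.667 0 0 0")

```text
time: 19.6
tool_pos: [397.8, -293.6, 141.8]
tcp_rot: [3.135, -0.699, 0.037]
contact_force: [-0.4, 0.5, -1.8]
grip_width: 11.7
finger_force: 30.0
```

>>> step_arm(series="1 0.28 0 -0.33 0 0 0;1 0.56 0 -0.667 0 0 0;1 0.56 0 -0.667 0 0 0")

```text
time: 19.9
tool_pos: [398.2, -294.1, 212.2]
tcp_rot: [3.133, -0.7, 0.039]
contact_force: [0.5, -0.2, -2.2]
grip_width: 11.7
finger_force: 30.0
```

>>> step_arm(series="1 0.28 0 -0.33 0 0 0;1 0.56 0 -0.667 0 0 0;1 0.56 0 -0.667 0 0 0")

```text
time: 20.2
tool_pos: [398.4, -293.9, 281.6]
tcp_rot: [3.134, -0.701, 0.039]
contact_force: [1.4, -1.1, -1.7]
grip_width: 11.7
finger_force: 30.0
```

```bash
cat >> hang.py <<'E'
PS=-.232;EX=np.array([np.cos(PS),np.sin(PS),0]);EY=np.array([-np.sin(PS),np.cos(PS),0])
def measure(psi,name=None,zlo=42):
    """held item: hook tip & top relative to grasp point, plate tilt; bar relative to grasp along EX"""
    o,R,p,g=cur();print('t',round(o['time'],1),'g',g.round(1),'w',round(o['grip_width'],1),'F',o['contact_force'].round(1))
    O=prof(g,psi,name or 'tmp.png');Z=pts()
    for n in O:
        X=Z[n][0];m,u,Q=barline(X,g+25*EX);Y=O[n]
        h=Y[(Y[:,0]>8)&(Y[:,0]<60)&(Y[:,2]>zlo)&(Y[:,2]<90)];h=h[h[:,2]<np.percentile(h[:,2],97)+1]
        l=Y[(Y[:,2]<-15)&(Y[:,0]>5)]
        print(n,'bar from g %.1f (axis z %.1f)'%(((m-g)@EX)-((m-g)@EY)*(u@EX)/(u@EY),320-g[2]),'hook a',np.percentile(h[:,0],[1,99]).round(1),'ztop %.1f'%np.percentile(h[:,2],98),'b',np.percentile(h[:,1],[2,98]).round(1),'tilt %.1f'%(np.degrees(np.arctan(np.polyfit(l[:,2],l[:,0],1)[0])) if len(l)>9 else np.nan))
E
python3 - <<'E'
from hang import *
measure(.035,'p8.png')
E
```

```text
t 20.2 g [ 386.2 -294.3  296.2] w 11.7 F [ 1.4 -1.1 -1.7]
side bar from g 200.2 (axis z 23.8) hook a [15.4 48.1] ztop 60.4 b [-12.9   9.7] tilt -1.3
top bar from g 198.4 (axis z 23.8) hook a [13.2 46.3] ztop 59.2 b [-7.4 13.8] tilt nan
```

View pics/p8.png

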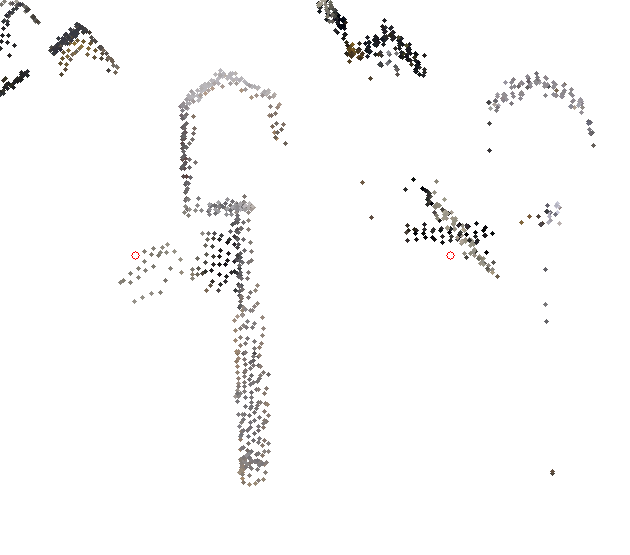

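The held hanger is plumb. Hook tip is at (285,143), plate top at (240,205), and the gap between them is centred 26 mm below the seat. I'll keep the seat 24 mm above the bar when going in.

```bash
python3 - <<'E'
from hang import *
s=np.array([603.2,-245.5,0]);g=s-31.3*EX+[0,0,294.5]
plan([(g-80*EX,PS,50),(g,PS,50)])
E
```

```text
t 20.4 g [ 385.1 -292.2  291.3] w 11.7 F [-0.2 -0.6 -1.7] ff 30.0
-> [ 494.9 -219.9  294.5] -0.232 50
   0.548 -0.408 0.433 -0.014 0 0.016  rows>=2
   0.502 -0.497 0.395 -0.014 0 0.016  rows>=2
-> [ 572.7 -238.3  294.5] -0.232 50
   0.766 0 0.643 0 0 0  rows>=2
```

>>> step_arm(series="1 0.18 -0.13 0.14 -0.005 0 0.005;1 0.36 -0.27 0.29 -0.009 0 0.01;1 0.548 -0.408 0.433 -0.014 0 0.016;1 0.548 -0.408 0.433 -0.014 0 0.016")

```text
time: 20.8
tool_pos: [453.2, -255.1, 278.4]
tcp_rot: [-3.141, -0.696, -0.097]
contact_force: [-0.1, 0.4, -2.1]
grip_width: 11.9
finger_force: 30.0
```

>>> step_arm(series="1 0.18 -0.18 0.14 -0.005 0 0.006;1 0.36 -0.35 0.28 -0.01 0 0.011;1 0.502 -0.497 0.395 -0.014 0 0.016;1 0.502 -0.497 0.395 -0.014 0 0.016;1 0.502 -0.497 0.395 -0.014 0 0.016;1 0.502 -0.497 0.395 -0.014 0 0.016")

```text
time: 21.4
tool_pos: [506.4, -224.1, 280.9]
tcp_rot: [3.135, -0.696, -0.229]
contact_force: [-0.7, -0.5, -0.9]
grip_width: 11.8
finger_force: 30.0
```

```bash
python3 - <<'E'
from hang import *
measure(PS)
g0=np.mean([cur()[3]]+[ (vision.capture('side'),cur()[3])[1] for _ in range(4)],0);print(g0)
s=np.array([603.2,-245.5,0]);g=s-31.3*EX+[0,0,294.5]
plan([(g,PS,50)]);print((g-g0)@EX,(g-g0)@EY,(g-g0)[2])
E
```

```text
t 21.4 g [ 494.6 -221.2  295.4] w 11.8 F [-0.7 -0.5 -0.9]
side bar from g 111.4 (axis z 24.6) hook a [15.9 47.7] ztop 59.5 b [-13.4  10.1] tilt -5.1
top bar from g 109.8 (axis z 24.6) hook a [13.2 45.8] ztop 62.9 b [-9.1 11.6] tilt -4.8
[ 495.  -221.2  296.4]
t 21.8 g [ 495.2 -220.9  296.4] w 11.8 F [ 0.5 -0.  -1.4] ff 30.0
-> [ 572.7 -238.3  294.5] -0.232 50
   0.745 -0.014 0.657 0.001 0 0  rows>=2
79.55772328648126 1.1936116487830581 -1.8798002355773065
```

>>> step_arm(series="1 0 0 0.02 0 0 0;1 0.25 0 0.225 0 0 0;1 0.5 0 0.44 0 0 0;1 0.75 -0.01 0.66 0 0 0;1 0.75 -0.01 0.66 0 0 0;1 0.75 -0.01 0.66 0 0 0")

```text
time: 22.4
tool_pos: [585.2, -240.8, 279.1]
tcp_rot: [3.135, -0.697, -0.228]
contact_force: [-0.2, 0.1, -0.8]
grip_width: 11.8
finger_force: 30.0
```

>>> step_arm(series="1 -0.05 0 0.06 0 0 0;1 -0.1 0 0.12 0 0 0;1 -0.15 0 0.18 0 0 0;1 -0.2 0 0.238 0 0 0;1 -0.2 0 0.238 0 0 0")

```text
time: 22.9
tool_pos: [585.1, -241.7, 254.9]
tcp_rot: [3.134, -0.699, -0.23]
contact_force: [0.1, -0.8, 0.6]
grip_width: 11.9
finger_force: 30.0
```

```bash
python3 - <<'E'
from hang import *
measure(PS);look(pk=False)
E
```

```text
t 22.9 g [ 573.3 -238.8  269.5] w 11.9 F [ 0.1 -0.8  0.6]
side bar from g 31.0 (axis z 50.5) hook a [15.8 47.8] ztop 59.7 b [-23.3  21.9] tilt -8.5
top bar from g 28.9 (axis z 50.5) hook a [12.2 43.5] ztop 62.3 b [-24.8  24.5] tilt -6.1
side bay 1 hook a [-58.  -48.9 -34.6] b [68.5 81.6] ztop 24.88733746489993 plate n 0 a@-50 nan a@-124 nan
side bay 2 hook a [-58.4 -48.    3.9] b [-38.9  34.1] ztop 24.885559639657856 plate n 246 a@-50 -13.2 a@-124 8.8
side bay 3 hook a [-58.4 -40.8   4.6] b [-119.6  -80.6] ztop 23.908689070167952 plate n 293 a@-50 -20.2 a@-124 11.9
top bay 1 hook a [-53.2 -42.    1.7] b [ 67.3 142.4] ztop 23.48243003711906 plate n 0 a@-50 nan a@-124 nan
top bay 2 hook a [-59.1 -46.9   3.5] b [-38.6  36.3] ztop 24.973064591329717 plate n 107 a@-50 -21.6 a@-124 4.8
top bay 3 hook a [-52.7  -8.1   7.8] b [-130.   -69.8] ztop 24.48038253238599 plate n 67 a@-50 -30.2 a@-124 11.1
```

>>> step_arm(series="0.8 0 0 0 0 0 0;0.5 0 0 0 0 0 0;0.35 0 0 0 0 0 0;0.35 0 0 0 0 0 0;0.35 -0.1 0 -0.08 0 0 0;0.35 -0.3 0 -0.25 0 0 0;0.35 -0.7 0 -0.587 0 0 0;0.35 -0.7 0 -0.587 0 0 0")

```text
time: 24.0
tool_pos: [510.1, -222.2, 253.6]
tcp_rot: [3.137, -0.695, -0.23]
contact_force: [-0.1, -0.3, 0.2]
grip_width: 29.7
finger_force: 0.0
```

```bash
python3 - <<'E'
from hang import *
look()
G=(385,-237,86);b=back(G,.035,50,60)
plan([(b+[-10,0,80],.035,50),(b,.035,50),(G,.035,50),(np.add(G,[0,0,209]),.035,50)])
E
```

```text
side bay 2 hook a [-4.6  0.6  5.6] b [-14.3   8.5] ztop 9.936843308586049 plate n 284 a@-50 -18.5 a@-124 11.5
side bay 3 hook a [-8.8 -3.1  5.4] b [-122.  -101.4] ztop 11.540941339011056 plate n 289 a@-50 -19.7 a@-124 11.9
side pk 2 hook x [401.1 433.3] y -179.5 z 158.2 tab x0 367.0 ymed -184.0 zmax 84.8
side pk 3 hook x [398.8 430.2] y -237.6 z 145.5 tab x0 371.3 ymed -242.0 zmax 96.5
side pk 5 hook x [406.6 438.7] y -349.8 z 156.9 tab x0 371.8 ymed -354.3 zmax 84.2
top bay 1 hook a [-4.7 -2.2  1.2] b [ 74.5 144.3] ztop 12.403085857476071 plate n 0 a@-50 nan a@-124 nan
top bay 2 hook a [-9.4 -0.7 10.2] b [-34.    9.5] ztop 15.10136431489434 plate n 83 a@-50 -28.7 a@-124 8.2
top bay 3 hook a [-16.9  -3.3   6.6] b [-135.2  -99.9] ztop 14.963688072480977 plate n 65 a@-50 -31.3 a@-124 9.7
top pk 3 hook x [398.7 422.7] y -237.3 z 149.6 tab x0 369.5 ymed -237.3 zmax 100.6
top pk 5 hook x [405.1 438.9] y -348.5 z 161.2 tab x0 369.8 ymed -348.1 zmax 94.4
t 24.1 g [ 501.4 -221.6  270.2] w 29.8 F [ 0.7 -0.2 -0.6] ff 0.0
-> [ 336.5 -238.3  212. ] 0.035 50
   -0.658 0.212 -0.234 0.009 0 -0.011  rows>=2
   -0.67 0.153 -0.245 0.009 0 -0.011  rows>=2
   -0.678 0.093 -0.252 0.009 0 -0.011  rows>=2
-> [ 346.5 -238.3  132. ] 0.035 50
   -0.547 0.004 0.846 0 0 0  rows>=2
-> [ 385 -237   86] 0.035 50
   0 0 0.75 0 0 0  rows>=2
-> [ 385 -237  295] 0.035 50
   0.56 0 -0.667 0 0 0  rows>=2
   0.56 0 -0.667 0 0 0  rows>=2
   0.56 0 -0.667 0 0 0  rows>=2
```

>>> step_arm(series="0.35 -0.33 0.1 -0.12 0.004 0 -0.005;0.35 -0.658 0.212 -0.234 0.009 0 -0.011;0.35 -0.658 0.212 -0.234 0.009 0 -0.011")

```text
time: 24.4
tool_pos: [457.4, -229.8, 234.6]
tcp_rot: [3.134, -0.696, -0.14]
contact_force: [0.5, 0.3, 0.2]
grip_width: 29.6
finger_force: 0.0
```

>>> step_arm(series="0.35 -0.67 0.153 -0.245 0.009 0 -0.011;0.35 -0.67 0.153 -0.245 0.009 0 -0.011;0.35 -0.67 0.153 -0.245 0.009 0 -0.011")

```text
time: 24.7
tool_pos: [403.5, -234.5, 215.9]
tcp_rot: [3.133, -0.696, -0.052]
contact_force: [1.2, -0.3, -0.2]
grip_width: 29.5
finger_force: 0.0
```

>>> step_arm(series="0.35 -0.678 0.093 -0.252 0.009 0 -0.011;0.35 -0.678 0.093 -0.252 0.009 0 -0.011;0.35 -0.678 0.093 -0.252 0.009 0 -0.011")

```text
time: 25.0
tool_pos: [349.1, -239.5, 196.9]
tcp_rot: [3.131, -0.695, 0.037]
contact_force: [0.3, -0.4, -0.1]
grip_width: 30.0
finger_force: 0.0
```

>>> step_arm(series="0.35 -0.27 0 0.42 0 0 0;0.35 -0.547 0.004 0.846 0 0 0;0.35 -0.547 0.004 0.846 0 0 0;0.35 -0.547 0.004 0.846 0 0 0;0.35 -0.547 0.004 0.846 0 0 0")

```text
time: 25.5
tool_pos: [360.1, -239.5, 119.0]
tcp_rot: [3.127, -0.698, 0.044]
contact_force: [-0.4, 0.5, 0.0]
grip_width: 29.7
finger_force: 0.0
```

```bash
python3 - <<'E'
from hang import *
plan([((385,-237,86),.035,50)])
E
```

```text
t 25.5 g [ 347.9 -239.7  133.6] w 29.7 F [-0.4  0.5  0. ] ff 0.0
-> [ 385 -237   86] 0.035 50
   -0.026 -0.027 0.754 0.001 0 0.001  rows>=2
```

>>> step_arm(series="0.35 -0.01 -0.01 0.25 0 0 0;0.35 -0.02 -0.02 0.5 0 0 0;0.35 -0.026 -0.027 0.754 0.001 0 0.001;0.35 -0.026 -0.027 0.754 0.001 0 0.001;1 -0.026 -0.027 0.754 0.001 0 0.001;1 -0.026 -0.027 0.754 0.001 0 0.001;1 -0.026 -0.027 0.754 0.001 0 0.001;1 -0.026 -0.027 0.754 0.001 0 0.001;1 -0.026 -0.027 0.754 0.001 0 0.001")

```text
time: 26.4
tool_pos: [396.3, -236.2, 70.5]
tcp_rot: [3.14, -0.698, 0.034]
contact_force: [-6.9, 1.5, 10.4]
grip_width: 11.9
finger_force: 30.0
```

>>> step_arm(series="1 0.08 0 -0.096 0 0 0;1 0.2 0 -0.24 0 0 0;1 0.38 0 -0.45 0 0 0;1 0.56 0 -0.667 0 0 0;1 0.56 0 -0.667 0 0 0")

```text
time: 26.9
tool_pos: [396.7, -236.8, 141.4]
tcp_rot: [3.136, -0.698, 0.037]
contact_force: [-0.0, 0.4, -1.0]
grip_width: 11.8
finger_force: 30.0
```

>>> step_arm(series="1 0.28 0 -0.33 0 0 0;1 0.56 0 -0.667 0 0 0;1 0.56 0 -0.667 0 0 0")

```text
time: 27.2
tool_pos: [397.2, -237.3, 211.8]
tcp_rot: [3.134, -0.699, 0.039]
contact_force: [0.6, 0.5, -1.5]
grip_width: 11.6
finger_force: 30.0
```

>>> step_arm(series="1 0.28 0 -0.33 0 0 0;1 0.56 0 -0.667 0 0 0;1 0.56 0 -0.667 0 0 0;1 0.56 0 -0.667 0 0 0;1 0.56 0 -0.667 0 0 0")

```text
time: 27.7
tool_pos: [396.3, -234.9, 276.4]
tcp_rot: [-3.137, -0.695, 0.031]
contact_force: [-0.3, -0.2, -1.2]
grip_width: 12.0
finger_force: 30.0
```

```bash
python3 - <<'E'
from hang import *
measure(.035,'p9.png')
s=np.array([603.2,-245.5,0])+107*EY;g=s-31.3*EX+[0,0,294.5]
plan([(g-80*EX,PS,50),(g,PS,50)])
E
```

```text
t 27.7 g [ 384.1 -235.4  291. ] w 12.0 F [-0.3 -0.2 -1.2]
side bar from g 215.5 (axis z 29.0) hook a [14.8 47.8] ztop 60.6 b [-14.8   8.9] tilt -1.6
top bar from g 213.6 (axis z 29.0) hook a [13.5 45.1] ztop 62.2 b [-8.9 11.9] tilt nan
t 27.9 g [ 384.4 -235.8  291.9] w 11.5 F [ 0.1 -1.1 -1.7] ff 30.0
-> [ 519.5 -115.8  294.5] -0.232 50
   0.675 -0.701 0.544 -0.014 0 0.016  rows>=2
   0.598 -0.81 0.48 -0.014 0 0.016  rows>=2
-> [ 597.3 -134.2  294.5] -0.232 50
   0.766 0 0.643 0 0 0  rows>=2
```

>>> step_arm(series="1 0.2 -0.21 0.16 -0.004 0 0.005;1 0.42 -0.44 0.34 -0.009 0 0.01;1 0.675 -0.701 0.544 -0.014 0 0.016;1 0.675 -0.701 0.544 -0.014 0 0.016")

```text
time: 28.3
tool_pos: [465.9, -172.5, 279.2]
tcp_rot: [3.141, -0.696, -0.093]
contact_force: [0.8, -0.5, -1.8]
grip_width: 12.1
finger_force: 30.0
```

>>> step_arm(series="1 0.24 -0.32 0.19 -0.006 0 0.006;1 0.42 -0.57 0.34 -0.01 0 0.011;1 0.598 -0.81 0.48 -0.014 0 0.016;1 0.598 -0.81 0.48 -0.014 0 0.016;1 0.598 -0.81 0.48 -0.014 0 0.016;1 0.598 -0.81 0.48 -0.014 0 0.016;1 0.598 -0.81 0.48 -0.014 0 0.016")

```text
time: 29.0
tool_pos: [530.9, -119.9, 280.3]
tcp_rot: [3.134, -0.696, -0.23]
contact_force: [0.2, 0.7, -1.7]
grip_width: 11.8
finger_force: 30.0
```

```bash
python3 - <<'E'
from hang import *
measure(PS)
s=np.array([603.2,-245.5,0])+107*EY;g=s-31.3*EX+[0,0,294.5]
plan([(g,PS,50)]);g0=cur()[3];print((g-g0)@EX,(g-g0)@EY,(g-g0)[2])
E
```

```text
t 29.0 g [ 519.1 -117.   294.8] w 11.8 F [ 0.2  0.7 -1.7]
side bar from g 111.5 (axis z 25.2) hook a [15.4 47.7] ztop 60.4 b [-14.7   8.9] tilt -5.5
top bar from g 109.6 (axis z 25.2) hook a [12.8 45.8] ztop 63.5 b [-9.4 11.4] tilt -1.0
t 29.2 g [ 519.4 -116.8  295.3] w 11.9 F [ 0.   0.4 -0.9] ff 30.0
-> [ 597.3 -134.2  294.5] -0.232 50
   0.759 -0.017 0.648 0.001 0 0  rows>=2
79.82444633038824 1.0310009851623043 -0.8284701429341226
```

>>> step_arm(series="1 0 0 0.01 0 0 0;1 0.25 0 0.225 0 0 0;1 0.5 -0.01 0.43 0 0 0;1 0.76 -0.017 0.65 0.001 0 0;1 0.76 -0.017 0.65 0.001 0 0;1 0.76 -0.017 0.65 0.001 0 0")

```text
time: 29.8
tool_pos: [609.5, -136.1, 279.1]
tcp_rot: [3.141, -0.695, -0.229]
contact_force: [-1.1, -0.1, -1.0]
grip_width: 11.9
finger_force: 30.0
```

>>> step_arm(series="1 -0.05 0 0.06 0 0 0;1 -0.1 0 0.12 0 0 0;1 -0.15 0 0.18 0 0 0;1 -0.2 0 0.238 0 0 0;1 -0.2 0 0.238 0 0 0;1 -0.2 0 0.238 0 0 0")

```text
time: 30.4
tool_pos: [609.7, -136.3, 255.0]
tcp_rot: [3.141, -0.697, -0.229]
contact_force: [0.4, -1.2, -0.8]
grip_width: 11.7
finger_force: 30.0
```

```bash
python3 - <<'E'
from hang import *
measure(PS)
E
```

```text
t 30.4 g [ 597.8 -133.5  269.6] w 11.7 F [ 0.4 -1.2 -0.8]
side bar from g 31.0 (axis z 50.4) hook a [15.3 47.5] ztop 59.6 b [-23.7  22.1] tilt -8.1
top bar from g 28.7 (axis z 50.4) hook a [11.7 43.4] ztop 62.8 b [-25.8  24.2] tilt -2.9
```

>>> step_arm(series="0.8 0 0 0 0 0 0;0.5 0 0 0 0 0 0;0.35 0 0 0 0 0 0;0.35 0 0 0 0 0 0;0.35 -0.1 0 -0.08 0 0 0;0.35 -0.3 0 -0.25 0 0 0;0.35 -0.7 0 -0.587 0 0 0;0.35 -0.7 0 -0.587 0 0 0;0.35 -0.7 0 -0.587 0 0 0")

```text
time: 31.5
tool_pos: [537.9, -119.5, 255.7]
tcp_rot: [3.14, -0.698, -0.229]
contact_force: [0.7, -0.4, 0.3]
grip_width: 29.9
finger_force: 0.0
```

```bash
python3 - <<'E'
from hang import *
look()
p=vision.capture('side');save(p,'s10.png',(190,100,340,290),3.1)
G=(378,-180.5,73);b=back(G,.035,50,60)
plan([(b+[-5,0,85],.035,50),(b,.035,50),(G,.035,50)])
E
```

```text
side bay 1 hook a [-6.7 -1.1  5.2] b [ 93.7 114. ] ztop 9.753711505141723 plate n 246 a@-50 -18.2 a@-124 11.0
side bay 2 hook a [-4.8  0.8  5.7] b [-12.8   7.8] ztop 10.209872464320995 plate n 283 a@-50 -18.0 a@-124 10.6
side bay 3 hook a [-8.4 -2.8  5.8] b [-121.7  -99.1] ztop 12.129671136045602 plate n 295 a@-50 -20.2 a@-124 12.1
side pk 2 hook x [400.8 433.7] y -179.1 z 156.9 tab x0 368.5 ymed -183.6 zmax 84.7
side pk 5 hook x [406.4 438.5] y -349.7 z 158.2 tab x0 372.9 ymed -354.6 zmax 84.9
top bay 1 hook a [-10.3  -2.2   9.2] b [ 73.9 136.3] ztop 14.516585603176509 plate n 90 a@-50 -29.3 a@-124 8.0
top bay 2 hook a [-12.8  -2.2   3.8] b [-27.9  31.6] ztop 13.197839380559401 plate n 79 a@-50 -25.7 a@-124 7.4
top bay 3 hook a [-12.   -2.6   7.1] b [-142.5 -100.4] ztop 15.315502425411296 plate n 65 a@-50 -30.3 a@-124 9.6
top pk 2 hook x [400.1 432.8] y -179.7 z 159.4 tab x0 364.4 ymed -181.1 zmax 87.5
top pk 5 hook x [405.2 438.9] y -348.4 z 160.1 tab x0 369.8 ymed -347.9 zmax 93.7
t 31.6 g [ 527.4 -117.2  270.2] w 29.6 F [-0.6  0.3 -0.2] ff 0.0
-> [ 334.5 -181.8  204. ] 0.035 50
   -0.732 0.432 -0.253 0.009 0 -0.011  rows>=2
   -0.759 0.366 -0.276 0.009 0 -0.011  rows>=2
   -0.781 0.298 -0.295 0.009 0 -0.011  rows>=2
-> [ 339.5 -181.8  119. ] 0.035 50
   -0.635 0.002 0.854 0 0 0  rows>=2
-> [ 378.  -180.5   73. ] 0.035 50
   0 0 0.75 0 0 0  rows>=2
```

View pics/s10.png

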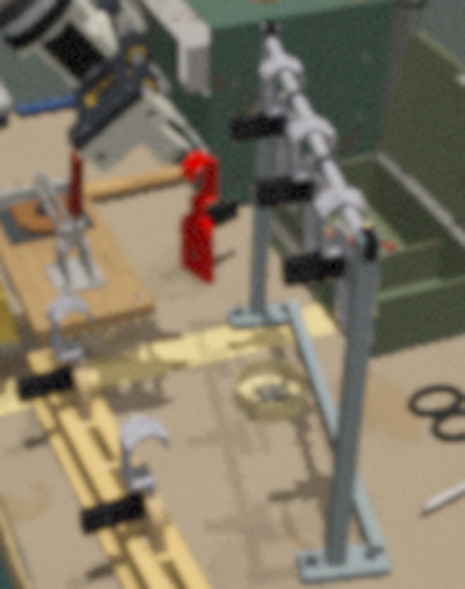

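All three hangers hang on the bar, with tabs at crop (258,125), (285,190) and (315,267). Two patterns stand in the bin at (50,380) and (115,510). Before picking pocket 2 I check reach.

```bash
python3 - <<'E'
from hang import *;from ik import *
G=(378,-180.5,73)
for phi in(50,56):
  for d,u in((60,85),(60,0),(30,0),(0,0),(0,130)):
    T=Rt(.035,phi);q,c=ik(T,back(G,.035,phi,d)+[0,0,u]+19*T[:,2]);print(phi,d,u,q.round(2),'%.4f'%c)
for bay,t in((1,104),(3,-110)):
 for phi in(50,56):
  for da,dz in((-100,24),(0,24),(0,0),(-60,0)):
    T=Rt(PS,phi);g=np.array([603.2,-245.5,120])+t*EY+(da-34)*EX+[0,0,dz];q,c=ik(T,g+19*T[:,2]);print(bay,phi,da,dz,q.round(2),'%.4f'%c)
E
```

```text
50 60 85 [-1.2 -0.1  2.4  1.   0.8 -0.4] 0.0000
50 60 0 [-1.2  0.1  2.6  1.3  0.7 -0.9] 0.0000
50 30 0 [-1.1  0.2  2.6  1.5  0.6 -1. ] 0.0000
50 0 0 [-1.1  0.3  2.6  1.7  0.6 -1.2] 0.0000
50 0 130 [-1.1 -0.   2.3  1.   0.8 -0.3] 0.0000
56 60 85 [-1.1 -0.1  2.3  0.8  0.8 -0.1] 0.0000
56 60 0 [-1.1  0.1  2.5  1.1  0.6 -0.5] 0.0000
56 30 0 [-1.1  0.2  2.5  1.3  0.5 -0.7] 0.0000
56 0 0 [-1.   0.3  2.5  1.5  0.5 -0.9] 0.0000
56 0 130 [-1.  -0.   2.3  0.8  0.7 -0. ] 0.0000
1 50 -100 24 [-0.5  0.2  2.4  2.2  0.3 -0.8] 0.0040
1 50 0 24 [-0.5  0.3  2.1  1.2  0.3  0.1] 0.0125
1 50 0 0 [-0.5  0.4  2.2  2.4  0.3 -1. ] 0.0078
1 50 -60 0 [-0.5  0.3  2.3  2.5  0.3 -1.1] 0.0026
1 56 -100 24 [-0.5  0.2  2.2  0.7  0.3  0.7] 0.0049
1 56 0 24 [-0.4  0.4  2.   0.4  0.3  1.1] 0.0012
1 56 0 0 [-0.4  0.4  2.   0.5  0.3  1. ] 0.0049
1 56 -60 0 [-0.5  0.3  2.1  0.7  0.3  0.7] 0.0094
3 50 -100 24 [-1.   0.3  2.2  1.3  0.5 -0.4] 0.0000
3 50 0 24 [-0.9  0.4  2.   1.2  0.4 -0.1] 0.0000
3 50 0 0 [-0.9  0.5  2.   1.3  0.4 -0.2] 0.0000
3 50 -60 0 [-0.9  0.4  2.1  1.4  0.4 -0.4] 0.0000
3 56 -100 24 [-1.   0.3  2.1  1.   0.5  0. ] 0.0000
3 56 0 24 [-0.8  0.4  1.9  0.8  0.5  0.3] 0.0000
3 56 0 0 [-0.8  0.5  1.9  0.9  0.4  0.2] 0.0000
3 56 -60 0 [-0.9  0.4  2.   1.   0.4 -0. ] 0.0000
```

>>> step_arm(series="0.35 -0.36 0.2 -0.12 0.004 0 -0.005;0.35 -0.732 0.432 -0.253 0.009 0 -0.011;0.35 -0.732 0.432 -0.253 0.009 0 -0.011")

```text
time: 31.95
tool_pos: [474.3, -140.4, 232.8]
tcp_rot: [3.139, -0.698, -0.136]
contact_force: [-0.2, -0.4, -0.6]
grip_width: 29.6
finger_force: 0.0
```

>>> step_arm(series="0.35 -0.759 0.366 -0.276 0.009 0 -0.011;0.35 -0.759 0.366 -0.276 0.009 0 -0.011;0.35 -0.759 0.366 -0.276 0.009 0 -0.011")

```text
time: 32.25
tool_pos: [408.2, -162.5, 210.1]
tcp_rot: [3.138, -0.696, -0.052]
contact_force: [-0.1, -0.1, -0.3]
grip_width: 29.6
finger_force: 0.0
```

>>> step_arm(series="0.35 -0.781 0.298 -0.295 0.009 0 -0.011;0.35 -0.781 0.298 -0.295 0.009 0 -0.011;0.35 -0.781 0.298 -0.295 0.009 0 -0.011")

```text
time: 32.55
tool_pos: [343.7, -184.5, 188.4]
tcp_rot: [3.138, -0.695, 0.034]
contact_force: [-0.3, -0.4, -1.2]
grip_width: 30.3
finger_force: 0.0
```

>>> step_arm(series="0.35 -0.3 0 0.42 0 0 0;0.35 -0.635 0.002 0.854 0 0 0;0.35 -0.635 0.002 0.854 0 0 0;0.35 -0.635 0.002 0.854 0 0 0;0.35 -0.635 0.002 0.854 0 0 0")

```text
time: 33.05
tool_pos: [351.3, -181.7, 104.3]
tcp_rot: [3.138, -0.696, 0.042]
contact_force: [-0.0, -0.3, 0.6]
grip_width: 29.7
finger_force: 0.0
```

```bash
python3 - <<'E'
from hang import *
look()
plan([((378,-180.5,73),.035,50)])
E
```

```text
side bay 1 hook a [-4.7 -0.7  7.4] b [ 93.5 114.5] ztop 10.674612301424531 plate n 243 a@-50 -18.5 a@-124 11.0
side bay 2 hook a [-5.7  0.2  5.1] b [-11.8   9.2] ztop 9.587836966720033 plate n 285 a@-50 -18.4 a@-124 11.0
side bay 3 hook a [-9.7 -2.   7.2] b [-122.5 -100.2] ztop 11.7740796461988 plate n 295 a@-50 -19.7 a@-124 11.9
side pk 2 hook x [401.1 433.2] y -179.0 z 156.7 tab x0 369.0 ymed -184.0 zmax 84.3
side pk 5 hook x [406.5 438.4] y -349.9 z 157.4 tab x0 372.9 ymed -354.3 zmax 84.5
top bay 1 hook a [-13.4  -2.5   6.8] b [ 78.4 127.3] ztop 14.38437620529919 plate n 92 a@-50 -30.2 a@-124 8.7
top bay 2 hook a [-7.6 -1.4  7. ] b [-33.9  16. ] ztop 12.05954532114555 plate n 83 a@-50 -29.2 a@-124 8.6
top bay 3 hook a [-12.1  -2.6   6.1] b [-141.7  -75. ] ztop 15.27820972631315 plate n 66 a@-50 -29.6 a@-124 9.7
top pk 2 hook x [343.5 432.5] y -184.3 z 160.3 tab x0 364.4 ymed -180.9 zmax 89.7
top pk 5 hook x [405.  438.9] y -348.4 z 160.5 tab x0 369.8 ymed -347.9 zmax 89.4
t 33.1 g [ 339.1 -182.4  119.5] w 29.8 F [0.1 0.2 0.4] ff 0.0
-> [ 378.  -180.5   73. ] 0.035 50
   0.001 -0.009 0.758 0 0 0.001  rows>=2
```

>>> step_arm(series="0.35 0 0 0.25 0 0 0;0.35 0 -0.005 0.5 0 0 0;0.35 0 -0.009 0.758 0 0 0.001;0.35 0 -0.009 0.758 0 0 0.001;1 0 -0.009 0.758 0 0 0.001;1 0 -0.009 0.758 0 0 0.001;1 0 -0.009 0.758 0 0 0.001;1 0 -0.009 0.758 0 0 0.001;1 0 -0.009 0.758 0 0 0.001")

```text
time: 34.05
tool_pos: [389.4, -179.6, 58.4]
tcp_rot: [3.141, -0.698, 0.034]
contact_force: [-6.0, 1.3, 9.5]
grip_width: 11.7
finger_force: 30.0
```

>>> step_arm(series="1 0.08 0 -0.096 0 0 0;1 0.2 0 -0.24 0 0 0;1 0.36 0 -0.43 0 0 0;1 0.522 0 -0.622 0 0 0;1 0.522 0 -0.622 0 0 0")

```text
time: 34.55
tool_pos: [390.0, -180.7, 124.6]
tcp_rot: [3.135, -0.698, 0.037]
contact_force: [-0.3, -0.1, -0.5]
grip_width: 12.1
finger_force: 30.0
```

>>> step_arm(series="1 0.26 0 -0.31 0 0 0;1 0.522 0 -0.622 0 0 0;1 0.522 0 -0.622 0 0 0;1 0.522 0 -0.622 0 0 0;1 0.522 0 -0.622 0 0 0")

```text
time: 35.05
tool_pos: [389.4, -178.9, 186.2]
tcp_rot: [-3.139, -0.696, 0.032]
contact_force: [0.8, 0.2, -2.4]
grip_width: 11.7
finger_force: 30.0
```

```bash
python3 - <<'E'
from hang import *
o,R,p,g=cur();O=prof(g,.035,'p11.png',x0=-45,x1=75,z0=-80,z1=105)
g2=np.array([603.2,-245.5,144])-110*EY+(9-40-85)*EX
plan([(g2+[0,0,30],PS,50),(g2,PS,50)])
E
```

```text
t 35.1 g [ 377.3 -179.4  200.8] w 12.0 F [-1.3 -0.8 -0.9] ff 30.0
-> [ 465.  -325.9  174. ] -0.232 50
   0.29 0.954 0.456 -0.014 0 0.016  rows>=2
   0.382 0.877 0.536 -0.014 0 0.016  rows>=2
-> [ 465.  -325.9  144. ] -0.232 50
   -0.241 0 0.287 0 0 0  rows>=1
```

View pics/p11.png

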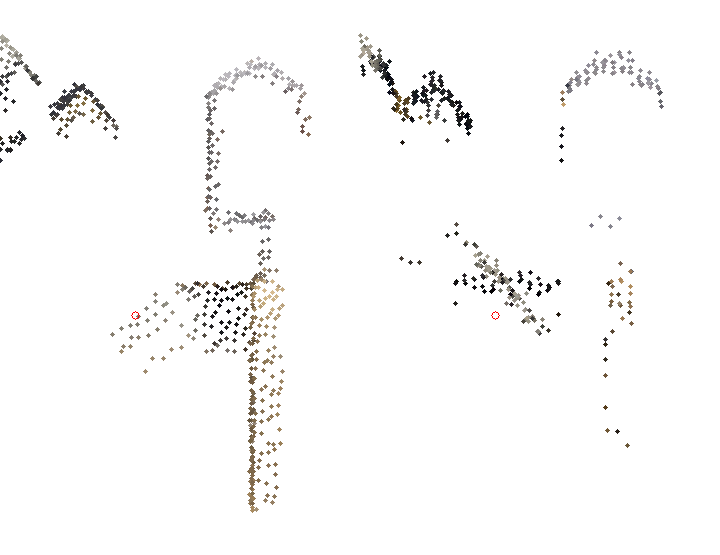

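The pattern is held plumb: hook from (208,95) to tip (308,130), seat about (40,73) mm from the grasp. Next I move it in front of bay 3's loop.

>>> step_arm(series="1 0.1 0.32 0.15 -0.005 0 0.005;1 0.2 0.64 0.3 -0.01 0 0.01;1 0.29 0.954 0.456 -0.014 0 0.016;1 0.29 0.954 0.456 -0.014 0 0.016")

```text
time: 35.55
tool_pos: [434.5, -256.4, 173.0]
tcp_rot: [3.139, -0.696, -0.1]
contact_force: [-0.3, 0.2, -2.0]
grip_width: 11.6
finger_force: 30.0
```

>>> step_arm(series="1 0.13 0.3 0.18 -0.005 0 0.005;1 0.25 0.59 0.36 -0.01 0 0.01;1 0.382 0.877 0.536 -0.014 0 0.016;1 0.382 0.877 0.536 -0.014 0 0.016;1 0.382 0.877 0.536 -0.014 0 0.016")

```text
time: 36.05
tool_pos: [476.7, -328.1, 159.8]
tcp_rot: [3.137, -0.695, -0.229]
contact_force: [-0.7, -0.1, -1.4]
grip_width: 11.5
finger_force: 30.0
```

>>> step_arm(series="1 -0.11 0 0.13 0 0 0;1 -0.22 0 0.262 0 0 0;1 -0.22 0 0.262 0 0 0;1 -0.22 0 0.262 0 0 0;1 -0.22 0 0.262 0 0 0")

```text
time: 36.55
tool_pos: [477.1, -329.4, 134.6]
tcp_rot: [3.134, -0.698, -0.228]
contact_force: [-0.4, 0.5, -1.1]
grip_width: 11.9
finger_force: 30.0
```

```bash
cat >> hang.py <<'E'
def measp(name,bz=27):
    """held pattern hook and hanger loop in front of it, relative to grasp (a along EX, z)"""
    o,R,p,g=cur();print('t',round(o['time'],1),'g',g.round(1),'w',round(o['grip_width'],1),'F',o['contact_force'].round(1))
    O=prof(g,PS,name,x0=-20,x1=180,z0=-70,z1=140)
    for n,Y in O.items():
        h=Y[(Y[:,0]>12)&(Y[:,0]<75)&(Y[:,2]>62)&(Y[:,2]<100)]
        l=Y[(Y[:,0]>95)&(abs(Y[:,2]-(196-g[2]))<9)]
        f=lambda v:(np.percentile(v,[2,98]).round(1) if len(v) else None)
        print(n,'hook a',f(h[:,0]),'z',f(h[:,2]),'b',f(h[:,1]),'| loop n',len(l),'a',f(l[:,0]),'z',f(l[:,2]),'b',f(l[:,1]))
E
python3 - <<'E'
from hang import *
measp('p12.png')
E
```

```text
t 36.5 g [ 465.3 -326.5  149.2] w 11.9 F [-0.4  0.5 -1.1]
side hook a [24.6 56.4] z [64.  84.1] b [-13.1   9.8] | loop n 16 a [125.3 132.4] z [48.5 55.1] b [ 5.9 22.9]
top hook a [21.3 53.2] z [68.6 87.4] b [-8.6 12.3] | loop n 8 a [122.7 127.3] z [51.4 55.1] b [-14.1  23.8]
```

View pics/p12.png

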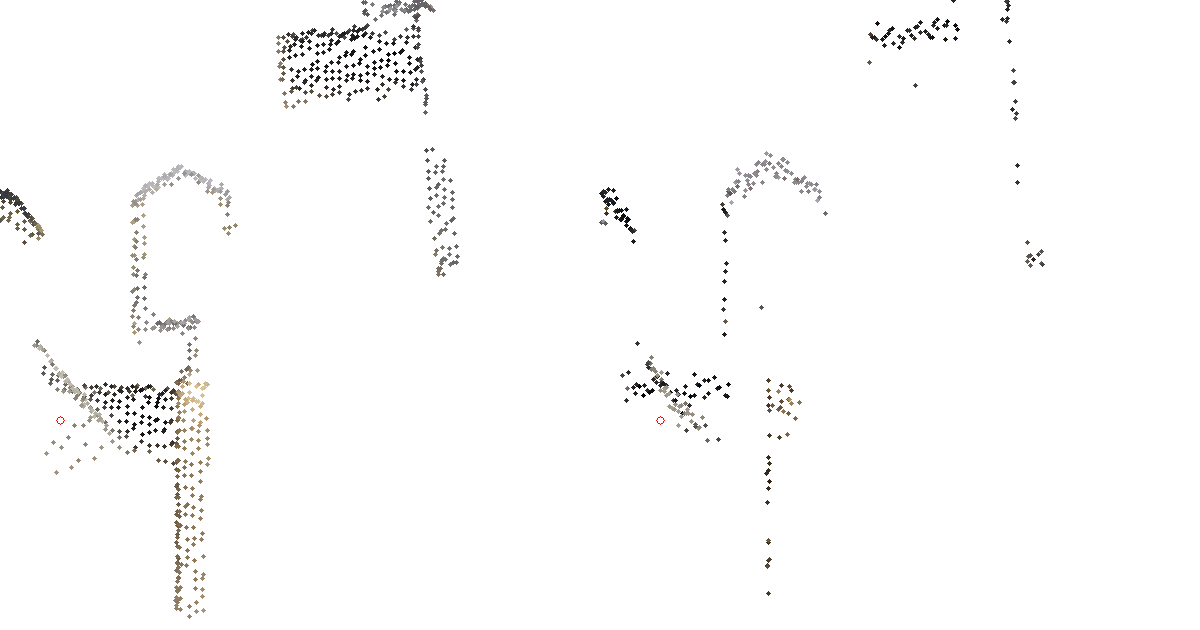

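Loop bar at (445,258) and hook seat under (180,170): both cameras give 88 mm forward, with a 25 mm lift. Passing it through now.

>>> step_arm(series="1 0.2 0 0.168 0 0 0;1 0.4 0 0.335 0 0 0;1 0.6 0 0.503 0 0 0;1 0.75 0 0.629 0 0 0;1 0.843 0 0.707 0 0 0;1 0.843 0 0.707 0 0 0;1 0.843 0 0.707 0 0 0")

```text
time: 37.35
tool_pos: [562.6, -349.5, 133.9]
tcp_rot: [3.134, -0.697, -0.228]
contact_force: [-0.6, -0.7, -1.3]
grip_width: 11.7
finger_force: 30.0
```

```bash
python3 - <<'E'
from hang import *
o,R,p,g=cur();print(g,o['contact_force']);look(pk=False)
O=prof(g,PS,'p13.png',x0=-20,x1=110,z0=-10,z1=140)
E
```

```text
[ 550.7 -346.6  148.5] [-0.6 -0.7 -1.3]
side bay 1 hook a [-5.9 -1.6  5. ] b [ 94.4 113.5] ztop 9.573858420129625 plate n 241 a@-50 -18.8 a@-124 12.4
side bay 2 hook a [-4.6  0.4  6.2] b [-13.5   7.6] ztop 9.810373161019982 plate n 310 a@-50 -18.5 a@-124 9.4
side bay 3 hook a [-8.7 -2.6  5.7] b [-120.9 -100.1] ztop 11.774042716378574 plate n 424 a@-50 -19.8 a@-124 -2.6
top bay 1 hook a [-12.5  -1.8   6.4] b [ 87. 134.] ztop 15.426320204478486 plate n 88 a@-50 -30.5 a@-124 8.0
top bay 2 hook a [-12.1  -1.2   7.9] b [-37.1  33.6] ztop 12.612306452507369 plate n 92 a@-50 -26.4 a@-124 8.0
top bay 3 hook a [-11.8  -2.6   6.6] b [-139.2  -89.2] ztop 15.130606400853424 plate n 115 a@-50 -30.5 a@-124 8.8
```

View pics/p13.png

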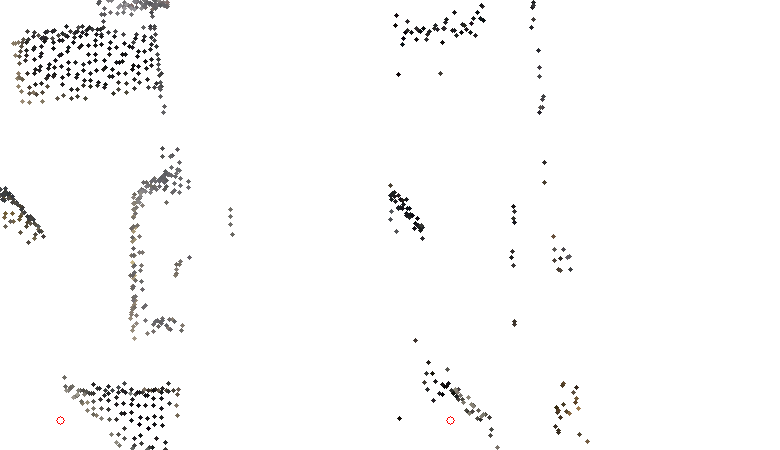

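The hook tip at (232,220) is behind the loop bar at (180,265), and nothing was touched. Lowering 26 mm.

>>> step_arm(series="1 -0.05 0 0.06 0 0 0;1 -0.1 0 0.12 0 0 0;1 -0.15 0 0.18 0 0 0;1 -0.19 0 0.226 0 0 0;1 -0.209 0 0.249 0 0 0;1 -0.209 0 0.249 0 0 0;1 -0.209 0 0.249 0 0 0")

```text
time: 38.25
tool_pos: [563.3, -350.7, 109.3]
tcp_rot: [3.133, -0.699, -0.228]
contact_force: [-0.3, 0.8, 5.0]
grip_width: 11.7
finger_force: 30.0
```

```bash
python3 - <<'E'
from hang import *
measp('tmp.png');look(pk=False)
E
```

```text
t 38.2 g [ 551.4 -347.8  123.8] w 11.7 F [-0.3  0.8  5. ]
side hook a [23.8 55.2] z [64.  98.1] b [-13.2  23.7] | loop n 0 a None z None b None
top hook a [21.1 38.9] z [71.3 94. ] b [-16.3  24.1] | loop n 0 a None z None b None
side bay 1 hook a [-5.9 -0.2  5.6] b [ 94.1 114.2] ztop 11.263426110495061 plate n 240 a@-50 -20.0 a@-124 9.7
side bay 2 hook a [-4.4  1.1  7.9] b [-11.6   7.2] ztop 10.075387713655005 plate n 298 a@-50 -19.1 a@-124 -35.6
side bay 3 hook a [-10.4  -2.3   6.9] b [-120.7 -100. ] ztop 11.369936005291152 plate n 421 a@-50 -20.4 a@-124 -3.0
top bay 1 hook a [-8.1 -0.6  9.5] b [ 94.6 134.8] ztop 14.036423627582508 plate n 91 a@-50 -30.6 a@-124 8.1
top bay 2 hook a [-9.  -0.8  8.4] b [-28.8   7.6] ztop 13.289331507429665 plate n 92 a@-50 -25.4 a@-124 5.7
top bay 3 hook a [-13.6  -3.    6.3] b [-123.   -80.8] ztop 14.235291342411585 plate n 124 a@-50 -31.5 a@-124 -37.8
```

>>> step_arm(series="1 0.01 0 -0.012 0 0 0;0.8 0.01 0 -0.012 0 0 0;0.5 0.01 0 -0.012 0 0 0;0.35 0.01 0 -0.012 0 0 0;0.35 0.01 0 -0.012 0 0 0;0.35 -0.1 0 -0.08 0 0 0;0.35 -0.3 0 -0.25 0 0 0;0.35 -0.8 0 -0.67 0 0 0;0.35 -0.8 0 -0.67 0 0 0;0.35 -0.8 0 -0.67 0 0 0")

```text
time: 39.45
tool_pos: [492.8, -339.3, 124.6]
tcp_rot: [3.112, -0.731, -0.209]
contact_force: [32.3, -2.7, 57.4]
grip_width: 29.7
finger_force: 32.7
```

```bash
python3 - <<'E'
from hang import *;from ik import *
look()
G=np.array((383,-349,73.))
q0=cur()[0]['joint_positions'];print(q0)
for phi in(28,32,36):
  for nm,g,ps in [('pre',back(G,.035,phi,60),.035),('pick',G,.035),('up',G+[0,0,90],.035)]+[(f'b{b} {da} {dz}',np.array([603.2,-245.5,123])+t*EY+(9-40+da)*EX+[0,0,dz],PS) for b,t in((1,104),(2,-2)) for da,dz in((-88,55),(-88,25),(0,25),(0,0),(-88,0))]:
    T=Rt(ps,phi);q,c=ik(T,g+19*T[:,2]);print(phi,nm,q,'%.4f'%c)
E
```

```text
side bay 1 hook a [-6.  -0.4  5.4] b [ 90.8 113.8] ztop 10.728410996818582 plate n 244 a@-50 -20.4 a@-124 10.7
side bay 2 hook a [-2.7  0.5  5.5] b [-11.9   7. ] ztop 10.930924438846716 plate n 266 a@-50 -18.6 a@-124 10.1
side bay 3 hook a [-9.1 -2.   6.8] b [-122.8 -101. ] ztop 11.673713034728848 plate n 367 a@-50 -21.1 a@-124 1.4
side pk 5 hook x [394.6 424.2] y -333.9 z 169.1 tab x0 364.4 ymed -354.7 zmax 82.5
  return _methods._mean(a, axis=axis, dtype=dtype,
  ret = ret.dtype.type(ret / rcount)
Traceback (most recent call last):
  File "hang.py", line 34, in look
    if len(h)>5: print(n,'pk',i,'hook x',np.percentile(h[:,0],[2,98]),'y',np.percentile(h[:,1],[2,98]).mean().round(1),'z',np.percentile(h[:,2],98).round(1),'tab x0',np.percentile(d[:,0],3).round(1) if len(d) else None,'ymed',np.median(d[:,1]).round(1),'zmax',np.percentile(d[:,2],97).round(1))
                                                                                                                                                                                                                                                                    ~~~~~~~~~~~~~^^^^^^^^^^^
IndexError: index -1 is out of bounds for axis 0 with size 0
```

The hand backed into the pattern still standing in pocket 5. I'll reverse a little at once and then go up.

>>> step_arm(series="0.35 0.12 0 0.1 0 0 0;0.35 0.24 0 0.2 0 0 0;0.35 0.24 0 0.2 0 0 0;0.35 0.24 0 0.2 0 0 0")

```text
time: 39.95
tool_pos: [513.4, -343.3, 121.5]
tcp_rot: [3.114, -0.722, -0.213]
contact_force: [2.1, 3.4, 60.5]
grip_width: 29.4
finger_force: 26.1
```

```bash
sed -i 's/if len(h)>5: print/if len(h)>5 and len(d): print/' hang.py; python3 - <<'E'
from hang import *
o,R,p,g=cur();print(g,o['contact_force'],o['grip_width'],o['finger_force'],(g-[603.2,-245.5,0])@EX)
look()
p=vision.capture('side');save(p,'s14.png',(190,100,340,290),3.1)
plan([(g+[0,0,110],PS,50)])
E
```

```text
[ 501.2 -340.2  135.8] [ 2.1  3.4 60.5] 29.396209278690623 26.14401374012232 -77.46320477168362
side bay 1 hook a [-4.9 -1.7  3.9] b [ 95.2 114. ] ztop 9.893030664097239 plate n 249 a@-50 -18.3 a@-124 9.8
side bay 2 hook a [-4.8  1.3  6.7] b [-13.    6.7] ztop 11.23894494242029 plate n 267 a@-50 -18.7 a@-124 10.7
side bay 3 hook a [-10.1  -4.3   6.4] b [-120.8  -99.8] ztop 12.244431256220878 plate n 404 a@-50 -20.5 a@-124 -1.6
side pk 5 hook x [408.4 433.7] y -351.3 z 173.7 tab x0 370.6 ymed -355.6 zmax 85.3
top bay 1 hook a [-9.6 -0.7  9. ] b [ 84. 119.] ztop 13.280829422560998 plate n 94 a@-50 -30.6 a@-124 8.4
top bay 2 hook a [-6.7 -1.8  5.3] b [-20.   30.3] ztop 14.304842255393055 plate n 81 a@-50 -28.8 a@-124 8.1
top bay 3 hook a [-14.3  -3.8   9.9] b [-121.3  -87.9] ztop 15.068509999652576 plate n 83 a@-50 -30.9 a@-124 -0.4
t 40.1 g [ 501.  -340.2  135.8] w 29.7 F [ 1.7  3.7 60.5] ff 26.1
-> [ 501.2 -340.2  245.8] -0.232 50
   0.452 0.012 -0.515 0.001 -0.002 0.001  rows>=2
   0.446 0.005 -0.52 0.001 -0.002 0.001  rows>=2
```

View pics/s14.png

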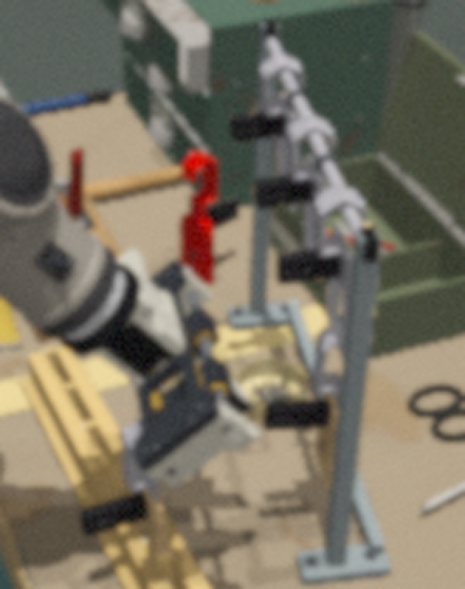

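The hand's underside is resting on the pocket-5 pattern's hook, near (140,465). The first pattern hangs well in bay 3, tab at (297,412). Lifting straight up.

>>> step_arm(series="0.35 0.08 0 -0.095 0 0 0;0.35 0.2 0 -0.238 0 0 0;0.35 0.35 0 -0.417 0 0 0;0.35 0.452 0.012 -0.515 0 0 0;0.35 0.452 0.012 -0.515 0 0 0")

```text
time: 40.6
tool_pos: [507.4, -338.1, 164.4]
tcp_rot: [3.131, -0.699, -0.227]
contact_force: [-0.2, -0.1, 0.2]
grip_width: 29.9
finger_force: 0.0
```

>>> step_arm(series="0.35 0.2 0 -0.238 0 0 0;0.35 0.446 0 -0.52 0 0 0;0.35 0.446 0 -0.52 0 0 0;0.35 0.446 0 -0.52 0 0 0")

```text
time: 41.0
tool_pos: [507.6, -337.0, 217.1]
tcp_rot: [3.134, -0.697, -0.228]
contact_force: [0.6, 0.2, 0.0]
grip_width: 29.8
finger_force: 0.0
```

```bash
python3 - <<'E'
from hang import *;from ik import *
np.set_printoptions(precision=2,suppress=True)
look()
o,R,p,g=cur();print(g,o['contact_force'],o['joint_positions'])
G=np.array((383,-349,73.))
for phi in(30,36):
  for nm,g,ps in [('pre',back(G,.035,phi,60),.035),('pick',G,.035),('up',G+[0,0,90],.035)]+[(f'b{b} {da} {dz}',np.array([603.2,-245.5,123])+t*EY+(9-40+da)*EX+[0,0,dz],PS) for b,t in((1,104),(2,-2)) for da,dz in((-88,55),(-88,25),(0,25),(0,0),(-88,0))]:
    T=Rt(ps,phi);q,c=ik(T,g+19*T[:,2]);print(phi,nm,q,'%.4f'%c)
E
```

```text
side bay 1 hook a [-5.74 -0.46  5.36] b [ 95.25 114.76] ztop 10.808254046930642 plate n 243 a@-50 -20.3 a@-124 11.4
side bay 2 hook a [-3.21  0.26  5.68] b [-12.75   6.55] ztop 10.769456287947321 plate n 263 a@-50 -18.8 a@-124 10.0
side bay 3 hook a [-10.5   -2.65   6.89] b [-120.85 -100.92] ztop 11.709141349801428 plate n 391 a@-50 -20.6 a@-124 -0.9
side pk 5 hook x [402.93 435.61] y -349.5 z 157.1 tab x0 368.2 ymed -355.2 zmax 84.3
top bay 1 hook a [-11.56  -1.82   5.86] b [ 86.81 133.18] ztop 14.433123081150313 plate n 88 a@-50 -29.9 a@-124 8.2
top bay 2 hook a [-10.23  -2.3    9.32] b [-23.83   7.63] ztop 15.943857427542753 plate n 84 a@-50 -28.2 a@-124 9.1
top bay 3 hook a [-14.53  -3.34   6.47] b [-133.73  -98.61] ztop 14.316169214569413 plate n 83 a@-50 -24.3 a@-124 1.1
[ 495.35 -333.71  230.41] [ 0.18  0.35 -0.81] [-0.93  0.26  1.91  0.85  0.57  0.23]
30 pre [-1.58  0.55  2.35  1.39  1.07 -1.29] 0.0000
30 pick [-1.44  0.63  2.34  1.57  1.04 -1.37] 0.0000
30 up [-1.44  0.41  2.26  1.4   1.06 -1.04] 0.0000
30 b1 -88 55 [-0.51  0.24  2.53  2.76  0.7  -1.42] 0.0000
30 b1 -88 25 [
[... 519 characters left out ...]
31  1.33  0.98 -1.14] 0.0000
36 pick [-1.39  0.57  2.31  1.52  0.93 -1.24] 0.0000
36 up [-1.39  0.36  2.22  1.31  0.98 -0.89] 0.0000
36 b1 -88 55 [-0.49  0.19  2.45  2.66  0.47 -1.29] 0.0000
36 b1 -88 25 [-0.49  0.27  2.49  2.76  0.59 -1.4 ] 0.0000
36 b1 0 25 [-0.43  0.38  2.27  2.78  0.47 -1.36] 0.0000
36 b1 0 0 [-0.43  0.44  2.3   2.83  0.55 -1.42] 0.0000
36 b1 -88 0 [-0.49  0.35  2.53  2.81  0.69 -1.47] 0.0000
36 b2 -88 55 [-0.83  0.22  2.4   2.13  0.57 -1.02] 0.0000
36 b2 -88 25 [-0.83  0.3   2.45  2.27  0.64 -1.2 ] 0.0000
36 b2 0 25 [-0.7   0.4   2.24  2.32  0.52 -1.11] 0.0000
36 b2 0 0 [-0.7   0.45  2.26  2.42  0.58 -1.22] 0.0000
36 b2 -88 0 [-0.83  0.37  2.48  2.37  0.72 -1.32] 0.0000
```

```bash
python3 - <<'E'
from hang import *
G=np.array((381,-349.5,73.));b=back(G,.035,33,60)
plan([((400,-345,225),-.06,42),(b+[-5,0,85],.035,33),(b,.035,33),(G,.035,33),(G+[0,0,75],.035,33)])
E
```

```text
t 41.1 g [ 495.3 -333.7  230.4] w 29.6 F [ 0.2  0.3 -0.8] ff 0.0
-> [ 400 -345  225] -0.06 42
   -0.878 0.381 -0.673 0.02 0.023 -0.019  rows>=2
-> [ 325.7 -351.3  190.7] 0.035 33
   -0.899 0.115 -0.402 0.012 0.025 -0.009  rows>=2
-> [ 330.7 -351.3  105.7] 0.035 33
   -0.857 0.002 0.631 0 0 0  rows>=2
-> [ 381.  -349.5   73. ] 0.035 33
   0 0 0.75 0 0 0  rows>=2
-> [ 381.  -349.5  148. ] 0.035 33
   0.786 0 -0.511 0 0 0  rows>=2
```

>>> step_arm(series="0.35 -0.44 0.19 -0.33 0.01 0.012 -0.01;0.35 -0.878 0.381 -0.673 0.02 0.023 -0.019;0.35 -0.878 0.381 -0.673 0.02 0.023 -0.019;0.35 -0.878 0.381 -0.673 0.02 0.023 -0.019")

```text
time: 41.5
tool_pos: [410.6, -348.6, 211.8]
tcp_rot: [-3.135, -0.842, -0.071]
contact_force: [-0.2, -0.5, 0.1]
grip_width: 29.7
finger_force: 0.0
```

>>> step_arm(series="0.35 -0.45 0.06 -0.2 0.006 0.012 -0.005;0.35 -0.899 0.115 -0.402 0.012 0.025 -0.009;0.35 -0.899 0.115 -0.402 0.012 0.025 -0.009;0.35 -0.899 0.115 -0.402 0.012 0.025 -0.009")

```text
time: 41.9
tool_pos: [341.3, -352.0, 180.2]
tcp_rot: [-3.127, -0.998, 0.017]
contact_force: [0.4, -0.6, 0.7]
grip_width: 29.9
finger_force: 0.0
```

>>> step_arm(series="0.35 -0.43 0 0.31 0 0 0;0.35 -0.857 0.002 0.631 0 0 0;0.35 -0.857 0.002 0.631 0 0 0;0.35 -0.857 0.002 0.631 0 0 0;0.35 -0.857 0.002 0.631 0 0 0")

```text
time: 42.4
tool_pos: [348.6, -351.1, 99.0]
tcp_rot: [3.139, -0.999, 0.038]
contact_force: [-0.3, 0.3, 0.2]
grip_width: 29.3
finger_force: 0.0
```

```bash
python3 - <<'E'
from hang import *
look()
plan([((381,-349.5,73.),.035,33)])
E
```

```text
side bay 1 hook a [-5.8 -0.1  5.8] b [ 94.4 113.5] ztop 10.028335179318503 plate n 244 a@-50 -18.1 a@-124 12.2
side bay 2 hook a [-4.7 -0.1  4.2] b [-12.6   6.5] ztop 10.579154538673095 plate n 266 a@-50 -19.1 a@-124 11.3
side bay 3 hook a [-10.1  -2.3   6.9] b [-121.6 -100.6] ztop 12.373767281087055 plate n 393 a@-50 -20.8 a@-124 -1.0
side pk 5 hook x [405.2 437.5] y -349.6 z 156.7 tab x0 345.3 ymed -354.9 zmax 99.1
top bay 1 hook a [-10.4  -0.7   8. ] b [ 73.6 140.7] ztop 13.466787573020042 plate n 93 a@-50 -30.7 a@-124 7.7
top bay 2 hook a [-8.9 -0.9  9.6] b [-36.4  28.7] ztop 13.058283535325586 plate n 83 a@-50 -30.6 a@-124 8.0
top bay 3 hook a [-14.7  -2.3   6.5] b [-129.7  -83.3] ztop 15.390480809735095 plate n 86 a@-50 -28.3 a@-124 2.4
top pk 5 hook x [402.1 435.5] y -348.9 z 158.3 tab x0 369.7 ymed -348.0 zmax 103.9
t 42.5 g [ 332.1 -352.2  109.4] w 30.0 F [-0.1  0.1  0.4] ff 0.0
-> [ 381.  -349.5   73. ] 0.035 33
   -0.053 -0.014 0.76 0 -0.001 0  rows>=2
```

Good. Gripping, then lifting 75 mm straight up.

>>> step_arm(series="0.35 -0.053 0 0.1 0 0 0;0.35 -0.053 -0.01 0.4 0 0 0;0.35 -0.053 -0.014 0.76 0 -0.001 0;0.35 -0.053 -0.014 0.76 0 -0.001 0;1 -0.053 -0.014 0.76 0 -0.001 0;1 -0.053 -0.014 0.76 0 -0.001 0;1 -0.053 -0.014 0.76 0 -0.001 0;1 -0.053 -0.014 0.76 0 -0.001 0;1 -0.053 -0.014 0.76 0 -0.001 0")

```text
time: 43.4
tool_pos: [396.0, -348.8, 60.8]
tcp_rot: [-3.139, -0.993, 0.03]
contact_force: [-3.1, 0.2, 5.1]
grip_width: 11.7
finger_force: 30.0
```

>>> step_arm(series="1 0.1 0 -0.065 0 0 0;1 0.3 0 -0.195 0 0 0;1 0.54 0 -0.35 0 0 0;1 0.786 0 -0.511 0 0 0;1 0.786 0 -0.511 0 0 0;1 0.786 0 -0.511 0 0 0")

```text
time: 44.0
tool_pos: [396.2, -348.5, 135.1]
tcp_rot: [-3.14, -0.992, 0.032]
contact_force: [-0.5, 0.4, -1.7]
grip_width: 11.5
finger_force: 30.0
```

```bash
python3 - <<'E'
from hang import *
o,R,p,g=cur();O=prof(g,.035,'tmp.png',x0=-45,x1=75,z0=-80,z1=105)
for n,Y in O.items():
    h=Y[(Y[:,0]>12)&(Y[:,2]>60)];l=Y[(Y[:,0]>32)&(Y[:,2]<-20)]
    print(n,'hook a',np.percentile(h[:,0],[2,98]),'top',np.percentile(h[:,2],98),'b',np.percentile(h[:,1],[2,98]),'tilt',np.degrees(np.polyfit(l[:,2],l[:,0],1)[0]) if len(l)>9 else None)
g2=np.array([603.2,-245.5,147])+104*EY+(9-40-85)*EX
plan([((430,-250,150),-.1,33),(g2,PS,33)])
E
```

```text
side hook a [26.4 58.6] top 86.34786326332399 b [-13.1   8.7] tilt 0.3630557409476597
top hook a [24.9 56.6] top 87.8650918112906 b [-7.4 12.7] tilt None
t 44.1 g [ 380.3 -348.7  144.7] w 12.1 F [-0.6 -0.2 -0.6] ff 30.0
-> [ 430 -250  150] -0.1 33
   0.207 -0.592 0.259 -0.009 0 0.006  rows>=2
   0.186 -0.613 0.225 -0.009 0 0.006  rows>=2
-> [ 514.2 -117.6  147. ] -0.232 33
   0.224 -0.863 0.379 -0.009 0 0.006  rows>=2
   0.193 -0.89 0.331 -0.009 0 0.006  rows>=2
```

>>> step_arm(series="1 0.1 -0.3 0.13 -0.004 0 0.003;1 0.207 -0.592 0.259 -0.009 0 0.006;1 0.207 -0.592 0.259 -0.009 0 0.006")

```text
time: 44.4
tool_pos: [421.4, -295.4, 136.4]
tcp_rot: [-3.126, -0.991, -0.045]
contact_force: [-0.5, 0.2, -1.6]
grip_width: 11.7
finger_force: 30.0
```

>>> step_arm(series="1 0.09 -0.3 0.11 -0.004 0 0.003;1 0.186 -0.613 0.225 -0.009 0 0.006;1 0.186 -0.613 0.225 -0.009 0 0.006")

```text
time: 44.7
tool_pos: [446.3, -247.9, 139.4]
tcp_rot: [-3.128, -0.99, -0.11]
contact_force: [0.2, -0.2, -2.2]
grip_width: 11.8
finger_force: 30.0
```

>>> step_arm(series="1 0.11 -0.43 0.19 -0.004 0 0.003;1 0.224 -0.863 0.379 -0.009 0 0.006;1 0.224 -0.863 0.379 -0.009 0 0.006;1 0.224 -0.863 0.379 -0.009 0 0.006")

```text
time: 45.1
tool_pos: [488.8, -185.7, 138.7]
tcp_rot: [-3.133, -0.991, -0.173]
contact_force: [0.6, -0.3, -0.9]
grip_width: 11.7
finger_force: 30.0
```

>>> step_arm(series="1 0.09 -0.45 0.17 -0.004 0 0.003;1 0.193 -0.89 0.331 -0.009 0 0.006;1 0.193 -0.89 0.331 -0.009 0 0.006;1 0.193 -0.89 0.331 -0.009 0 0.006;1 0.193 -0.89 0.331 -0.009 0 0.006;1 0.193 -0.89 0.331 -0.009 0 0.006")

```text
time: 45.7
tool_pos: [530.2, -123.9, 138.0]
tcp_rot: [-3.133, -0.992, -0.248]
contact_force: [-0.6, 0.4, -1.0]
grip_width: 11.7
finger_force: 30.0
```

```bash
python3 - <<'E'
from hang import *
measp('tmp.png')
g=cur()[3];P=g-[603.2,-245.5,0];print('a,b',P@EX,P@EY,cur()[0]['joint_positions']);look(pk=False)
plan([(g*[1,1,0]+[0,0,145.5],PS,33)])
E
```

```text
t 45.7 g [ 514.7 -120.2  148.4] w 11.7 F [-0.6  0.4 -1. ]
side hook a [26.7 59.4] z [64.7 86.4] b [-14.7   9.7] | loop n 6 a [124.1 129.7] z [44.7 54.6] b [-19.7  25.4]
top hook a [23.9 55.7] z [69.  88.4] b [-9.8 11. ] | loop n 14 a [119.2 126.9] z [49.6 56.2] b [-15.7   7.6]
a,b -115.05405272101555 101.85783617199746 [-0.5  0.4  2.4  2.8  0.7 -1.4]
side bay 1 hook a [-7.9 -0.   5.1] b [ 94.3 113.5] ztop 11.26145017118057 plate n 248 a@-50 -19.1 a@-124 10.6
side bay 2 hook a [-4.8  0.9  7.3] b [-13.8   8. ] ztop 10.430599914711536 plate n 268 a@-50 -18.4 a@-124 10.5
side bay 3 hook a [-9.3 -2.6  6.7] b [-121.4  -99.8] ztop 11.961278656727018 plate n 389 a@-50 -20.6 a@-124 -0.1
top bay 1 hook a [-11.9  -2.6   8.8] b [ 75.6 131. ] ztop 13.320860187739243 plate n 91 a@-50 -30.5 a@-124 8.4
top bay 2 hook a [-9.8 -0.5  8.4] b [-23.8  27.1] ztop 12.30412148820102 plate n 81 a@-50 -27.9 a@-124 8.8
top bay 3 hook a [-14.8  -3.6   6.7] b [-136.1  -94.9] ztop 15.333596203447428 plate n 86 a@-50 -26.3 a@-124 2.2
t 45.9 g [ 514.7 -119.3  148.5] w 11.6 F [ 0.1 -0.7 -1.9] ff 30.0
-> [ 514.6 -119.9  145.5] -0.232 33
   -0.03 0.006 0.021 0.001 0 -0.001  rows>=1
```

>>> step_arm(series="1 -0.026 -0.05 0.017 0.001 0 -0.001;1 -0.026 -0.05 0.017 0.001 0 -0.001;1 0.12 -0.05 0.24 0.001 0 -0.001;1 0.26 -0.05 0.46 0.001 0 -0.001;1 0.4 -0.05 0.68 0.001 0 -0.001;1 0.5 -0.05 0.83 0.001 0 -0.001;1 0.549 -0.05 0.903 0.001 0 -0.001;1 0.549 -0.05 0.903 0.001 0 -0.001;1 0.549 -0.05 0.903 0.001 0 -0.001")

```text
time: 46.8
tool_pos: [612.7, -137.5, 134.8]
tcp_rot: [-3.136, -0.991, -0.234]
contact_force: [0.3, 0.0, -0.2]
grip_width: 12.0
finger_force: 30.0
```

```bash
python3 - <<'E'
from hang import *
o,R,p,g=cur();print(g,o['contact_force']);look(pk=False)
P=g-[603.2,-245.5,0];print('a,b',P@EX,P@EY)
O=prof(g,PS,'tmp.png',x0=-20,x1=110,z0=-10,z1=140)
for n,Y in O.items():
    q=Y[(Y[:,0]>20)&(Y[:,2]>38)&(Y[:,2]<95)];print(n,q[np.argsort(q[:,0])][::max(1,len(q)//35)].round(0).astype(int).tolist())
E
```

```text
[ 597.2 -134.   145.2] [ 0.3  0.  -0.2]
side bay 1 hook a [-8.2 -0.9  6.9] b [ 91.8 114.2] ztop 10.70152269472203 plate n 261 a@-50 -19.1 a@-124 12.2
side bay 2 hook a [-3.7  0.9  5.8] b [-12.5   9.4] ztop 10.763166892837944 plate n 270 a@-50 -18.8 a@-124 10.5
side bay 3 hook a [-10.4  -3.1   5.3] b [-121.8  -98.7] ztop 11.971989061059844 plate n 389 a@-50 -20.2 a@-124 -0.5
top bay 1 hook a [-12.2  -2.1   8.8] b [ 88.2 137.7] ztop 15.323469060429375 plate n 114 a@-50 -29.2 a@-124 5.4
top bay 2 hook a [-10.5  -1.8   8.8] b [-16.   32.8] ztop 14.50390124109856 plate n 81 a@-50 -26.3 a@-124 8.7
top bay 3 hook a [-14.8  -3.4   8.8] b [-130.5  -84.3] ztop 14.598007216132146 plate n 84 a@-50 -30.5 a@-124 -0.3
a,b -31.46070119677666 107.18220994199206
side [[26, -14, 42], [26, -7, 74], [26, -12, 38], [27, -3, 75], [27, 10, 64], [28, -11, 77], [29, 5, 73], [29, 6, 76], [29, 8, 78], [29, -5, 76], [29, -13, 41], [29, -4, 79], [31, 2, 78], [31, -10, 79], [31, 5, 79], [32, -8, 74], [32, -6, 80], [33, 0, 79], [33, -12, 80], [33, 3, 81], [34, -10, 76], [34, 6, 82], [35, -4, 79], [35, 14, 87], [36,
[... 372 characters left out ...]
9], [42, 19, 83], [43, -25, 48], [44, -23, 50], [44, 21, 56], [45, 19, 84], [47, -22, 49], [54, 4, 78], [55, 9, 78]]
top [[23, 2, 51], [23, -5, 57], [23, -9, 60], [24, -7, 42], [24, 5, 61], [24, -3, 67], [24, -1, 79], [24, 7, 41], [24, -6, 68], [24, 1, 62], [25, 0, 47], [25, -9, 71], [25, -3, 77], [26, -6, 76], [27, -9, 74], [27, -4, 82], [27, 0, 79], [28, -9, 40], [29, -10, 81], [29, -6, 76], [30, -3, 83], [31, -6, 82], [32, -9, 84], [34, -2, 84], [34, -19, 83], [34, -22, 84], [34, -5, 83], [35, -20, 65], [35, -9, 84], [36, -12, 54], [36, -2, 87], [36, -22, 90], [37, -15, 52], [37, -5, 85], [37, -9, 59], [38, -8, 85], [38, -12, 59], [38, -21, 51], [40, -21, 56], [41, -7, 55], [42, -21, 62]]
```

>>> step_arm(series="1 -0.06 0 0.04 0 0 0;1 -0.12 0 0.08 0 0 0;1 -0.18 0 0.117 0 0 0;1 -0.23 0 0.149 0 0 0;1 -0.262 0 0.17 0 0 0;1 -0.262 0 0.17 0 0 0;1 -0.262 0 0.17 0 0 0")

```text
time: 47.7
tool_pos: [613.7, -137.9, 110.6]
tcp_rot: [-3.136, -0.993, -0.234]
contact_force: [-0.5, 0.4, 1.7]
grip_width: 11.7
finger_force: 30.0
```

```bash
python3 - <<'E'
from hang import *
o,R,p,g=cur();print(g,o['contact_force'],o['grip_width'])
for n,Y in prof(g,PS,'tmp.png',x0=-20,x1=110,z0=-10,z1=140).items():
    h=Y[(Y[:,0]>20)&(abs(Y[:,1]+1)<12)&(Y[:,2]>62)&(Y[:,2]<95)];l=Y[(abs(Y[:,1])>16)&(Y[:,0]>20)&(Y[:,2]>62)&(Y[:,2]<82)]
    print(n,'hook a',np.percentile(h[:,0],[2,98]),'loop a',np.percentile(l[:,0],[2,50,98]) if len(l) else None, np.percentile(h[:,2],98))
E
```

```text
[ 598.2 -134.3  121. ] [-0.5  0.4  1.7] 11.71314221402826Traceback (most recent call last):
  File "<stdin>", line 5, in <module>
    return _quantile_unchecked(
        a, q, axis, out, overwrite_input, method, keepdims, weights)
    return _ureduce(a,
                    func=_quantile_ureduce_func,
    ...<5 lines>...
                    overwrite_input=overwrite_input,
                    method=method)
    r = func(a, **kwargs)
    result = _quantile(arr,
                       quantiles=q,
    ...<2 lines>...
                       out=out,
                       weights=wgt)
    slices_having_nans = np.isnan(arr[-1, ...])
                                  ~~~^^^^^^^^^
IndexError: index -1 is out of bounds for axis 0 with size 0
```

>>> step_arm(series="0.8 0 0 0 0 0 0;0.5 0 0 0 0 0 0;0.35 0 0 0 0 0 0;0.35 0 0 0 0 0 0;0.35 -0.06 0 -0.09 0 0 0;0.35 -0.2 0 -0.3 0 0 0;0.35 -0.545 0 -0.839 0 0 0;0.35 -0.545 0 -0.839 0 0 0;0.35 -0.545 0 -0.839 0 0 0")

```text
time: 48.7
tool_pos: [534.2, -119.3, 110.2]
tcp_rot: [-3.135, -0.99, -0.236]
contact_force: [0.8, 0.1, 0.3]
grip_width: 30.3
finger_force: 0.0
```

>>> step_arm(series="0.35 0.2 0 -0.4 0 0 0;0.35 0.5 0 -0.8 0 0 0;0.35 0.5 0 -0.8 0 0 0;0.35 0.5 0 -0.8 0 0 0;0.35 0.5 0 -0.8 0 0 0;0.35 0.5 0 -0.8 0 0 0;0.35 0.5 0 -0.8 0 0 0;0.35 0.5 0 -0.8 0 0 0;0.35 0.5 0 -0.8 0 0 0;0.35 0.5 0 -0.8 0 0 0;0.35 0.5 0 -0.8 0 0 0;0.35 0.5 0 -0.8 0 0 0;0.35 0.5 0 -0.8 0 0 0;0.35 0.5 0 -0.8 0 0 0;0.35 0.5 0 -0.8 0 0 0")

```text
time: 50.2
tool_pos: [504.6, -112.6, 179.1]
tcp_rot: [-3.136, -0.992, -0.234]
contact_force: [0.6, -0.1, -0.2]
grip_width: 29.9
finger_force: 0.0
```

```bash
python3 - <<'E'
from hang import *
o=cur()[0];print(cur()[3],o['contact_force'],o['time'])
def lo():
  for n,(X,c) in pts().items():
    P=X-np.array([603.2,-245.5,320]);a,b,z=P@EX,P@EY,P[:,2]
    for bay,t in((1,107),(2,0),(3,-107)):
        f=lambda z0,z1:(lambda q:(int(q.sum()),a[q].mean().round(1),b[q].mean().round(1)) if q.any() else None)((abs(b-t)<40)&(z>z0)&(z<z1)&(abs(a)<70))
        print(n,bay,'hook',f(7,20),'loop',f(-132,-118),'pat mid',f(-215,-190),'foot',f(-258,-235))
lo();look(pk=True);print();lo()
p=vision.capture('side');save(p,'s15.png',(190,100,340,290),3.1)
E
```

```text
[ 489.1 -109.   189.5] [ 0.6 -0.1 -0.2] 50.2
side 1 hook (17, np.float64(-0.9), np.float64(104.6)) loop (6, np.float64(7.5), np.float64(91.2)) pat mid (101, np.float64(-21.7), np.float64(99.6)) foot (46, np.float64(5.3), np.float64(95.0))
side 2 hook (21, np.float64(0.1), np.float64(-1.0)) loop (9, np.float64(10.3), np.float64(13.4)) pat mid None foot None
side 3 hook (41, np.float64(-2.2), np.float64(-110.7)) loop (40, np.float64(-2.0), np.float64(-111.4)) pat mid (124, np.float64(-19.2), np.float64(-117.1)) foot (39, np.float64(3.5), np.float64(-110.8))
top 1 hook (48, np.float64(-4.3), np.float64(107.3)) loop (19, np.float64(-5.6), np.float64(102.6)) pat mid (31, np.float64(-12.5), np.float64(97.6)) foot (12, np.float64(0.4), np.float64(101.0))
top 2 hook (37, np.float64(-3.0), np.float64(2.9)) loop (9, np.float64(7.6), np.float64(-10.4)) pat mid None foot None
top 3 hook (54, np.float64(-5.0), np.float64(-104.9)) loop (11, np.float64(0.9), np.float64(-101.8)) pat mid (27, np.float64(-4.8), np.float64(-107.7)) foot (14, np.float64(0.9), np.float64(-104.7))
side bay 1 hook a [-6.9 
[... 976 characters left out ...]
0, np.float64(-2.3), np.float64(-111.0)) loop (37, np.float64(-2.3), np.float64(-112.2)) pat mid (118, np.float64(-18.8), np.float64(-117.2)) foot (35, np.float64(3.5), np.float64(-112.3))
top 1 hook (49, np.float64(-3.1), np.float64(109.1)) loop (18, np.float64(-6.2), np.float64(102.2)) pat mid (28, np.float64(-13.5), np.float64(97.5)) foot (12, np.float64(1.1), np.float64(98.4))
top 2 hook (43, np.float64(-1.8), np.float64(0.2)) loop (6, np.float64(8.4), np.float64(-8.5)) pat mid None foot None
top 3 hook (53, np.float64(-5.3), np.float64(-106.9)) loop (9, np.float64(-1.9), np.float64(-108.1)) pat mid (24, np.float64(-4.9), np.float64(-109.7)) foot (14, np.float64(0.7), np.float64(-104.7))
```

View pics/s15.png

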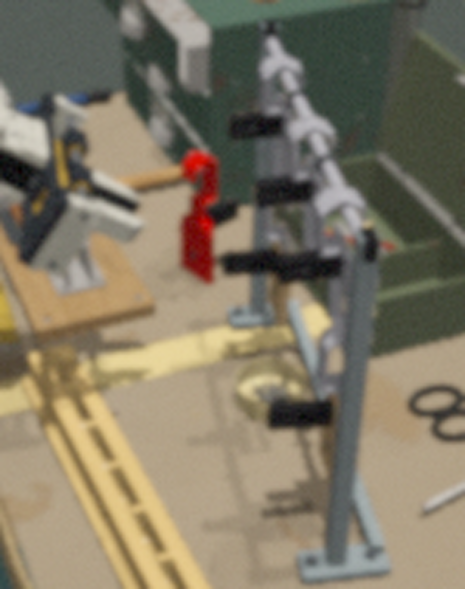

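The bin is empty. Three hangers are on the bar, and patterns hang in bay 1 (tab at 245,263) and bay 3 (tab at 297,413). They did not move between readings, and the robot is clear.

```bash
python3 -c "
from plant import order;print(order.close_job())"
```

```text
the job is handed in; nothing more can be done
None
```

The three hangers hang one per bay and both patterns present hang from the loops in bays 1 and 3, all still when I handed the job in. However, while backing off from bay 3 the hand pressed on the pattern in pocket 5 at about 65 N on the wrist reading, above the 40 N limit if that contact counts as the gripper's body, so the job may be judged failed on that.

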